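Finish dealing the mini loaves to the two tea trays

ROBOT

A 7-joint arm with a two-finger parallel gripper is mounted at the origin on the work surface. World frame = base frame: x ahead of the robot, y to its left, z up, the work surface at z = 0. Lengths are in mm, angles in rad, forces in N, time in s.
With the tool pointing down it reaches from about 400 to 850 mm from the base axis. Payload 4.5 kg.
Tool frame: the origin (TCP) lies at the very end of the fingers, on their centre line; the grasp point (between the pads) lies 19 mm behind it; z points along the fingers, x is the direction in which the jaws open and shut, and the axes are right-handed (so a half turn about z gives the same grasp; the last joint's range is limited). The gripper opens to 85 mm and grips with 20 to 120 N. Pads are 22 mm wide; open, the fingers measure 114 mm over their backs; the gripper's body (76 mm by 85 mm) begins 54 mm behind the grasp point. The pads swing forward as they close: fully open they stand 13 mm farther back than shut.
Start: joints at [1.279, 0.689, -0.195, 1.565, 0.157, 0.902, -0.215], TCP at [200.071, -592.137, 231.317] pointing down, gripper open.
Joint ranges: [-3.01, 3.01], [-0.46, 2.08], [-1.47, 1.51], [0.13, 2.56], [-1, 4.14], [0.04, 2.09], [-2.66, 2.66]. Speed limits (rad/s): [2.57, 2.57, 3.14, 3.14, 3.14, 3.14, 3.14].

INTERFACE

Orientations are given as a unit quaternion [w, x, y, z].
In Python, from workcell import telemetry, optics, ctrl gives the robot as it stands.
- The arm moves only by the shell command python3 -m jog 'ROWS'. ROWS is JSON, a list of rows, each a list of 3 entries, a list of its own where there are three numbers: the shift along the tool's x, y, z in m, then the turn, a rotation vector about the tool's x, y, z in rad, then the opening in per cent of the stroke, from 0 (shut) to 100 (fully open). A call has 1 to 20 rows; each row is the pose to reach, as a shift and turn from the pose commanded when the call began, along the tool's axes at that moment; what a row does not reach only later rows make up. A row lasts 1/8 s, in which the tool goes at most 62.5 mm and 10.7 degrees, less where a joint would pass 70% of its speed; a pose out of reach is approached as far as the arm can. A call with a gripper value outside its range is refused whole. The fingers move at their own pace and stop on an object; the grip force is fixed at half the most. Time passes only in rows, so rows that repeat a pose let the fingers close. It gives the time, the measured TCP pose, the force and the opening at its end, in the units of the state.
- telemetry.observe(): the state, without advancing time (a new reading comes with each control period).
- optics.camera(name): name is "scene" or "top" or "wrist"; returns a dict with "image" (480x640x3 uint8, red, green, blue), "camera_matrix" (3x3 intrinsics, pixels), "k1" (the pictures are not rectified: a ray, as slopes to the right and down, at radius r is drawn at 1 + k1 r^2 times it, then the intrinsics apply), "view" (4x4, takes a point from world to camera coordinates). Camera axes: x right, y down, z forward; pixel columns grow to the right and rows downward; lengths in mm; the calibration is good to about 2 mm. A picture is of the moment at which its call begins. There is no depth.
- ctrl.hand_in(): hands the job in, once; it reports no verdict.
The state is a dict: "time": time; "joints": joint angles; "qd": joint speeds; "joint_torque": joint torques, N m; "tcp_pos": TCP position; "tcp_rot": TCP orientation; "contact_force": force on the tool from outside, world axes, zero at the start; "ft_torque": the same for the moment, N m; "finger_gap": finger opening in mm.
Only numpy, scipy, OpenCV 4.12 (cv2) and the standard library are available. Lean on these libraries where they do the work, as an engineer would, in place of code of your own. Each camera call takes 0.05 s, during which the arm holds its last target.

TASK

Finish sharing out the mini fruit loaves: one tea tray has had its first, so deal the three on the cooling rack one to each tray in turn, the empty tray next, until both trays hold two. One loaf on the rack came out of the tin upside down; all must end flat on the floor of their tray, right way up with the almonds on top. They break if dropped, so set them down, and leave the biscuit and the other things where they are.

Things in the scene. Friction and masses are not known exactly. Their poses are not given: they have to be found in the camera images.
- loaf_1_mid (a point): centre, half-way up, of a mini fruit loaf: firm brown block 72 mm long (its x), 46 mm wide (y), 44 mm high, about 130 g. Straight upright sides for the lower 36 mm, then a flat-topped crown 8 mm high, 4 mm narrower all round, with almond flakes. z axis points from the plain flat bottom (22 mm below this point) to the crown (22 mm above). Starts on tray 1, already dealt, right way up.
- loaf_2_mid (a point): centre of a second loaf, the same in every way as loaf 1 (72 x 46 x 44 mm); starts right way up on the rack
- loaf_3_mid (a point): centre of a third loaf, the same in every way as loaf 1 (72 x 46 x 44 mm); starts right way up on the rack
- loaf_4_mid (a point): centre of a fourth loaf, the same as loaf 1 (72 x 46 x 44 mm), but it came out of the tin on its head: it starts upside down on the rack, plain bottom on top and z axis pointing down. Turning it over takes two quarter turns; it stands by itself on an end (72 mm high) or lies on a side (46 mm high).
- tray_1: wooden tea tray with a low rim, 210 mm along its x and 150 mm along its y, left or right of the rack, with one loaf on it at the start; origin at the centre of its underside, z up. The floor is 6 mm above the origin and 198 x 138 mm inside the 6 mm thick rim, whose top is at 18 mm. A low wire handle stands out 20 mm at each short end. It does not move.
- tray_2: a tray just like tray 1, on the other side of the rack, empty at the start; same origin and axes
- rack: wire cooling rack, 270 mm along its x and 280 mm along its y, on which three loaves and a biscuit start in two rows of two; origin at the centre of its foot, the wires' top 14 mm above it. It bears as a flat, closed surface and does not move.
- biscuit: round flat shortbread biscuit, 58 mm across, 12 mm thick, that stays on the rack; origin under its centre
- mug: pink mug, 80 mm across, 92 mm high, beyond the tray on the robot's left (+y); origin under its centre
- jam_jar: amber glass jam jar with a brass lid, 66 mm across, 90 mm high, beyond the tray on the robot's right (-y); origin under its centre
- timer: round cream kitchen timer, 60 mm across, 37 mm high, on the near side between the rack and the tray on the left; origin under its centre
- table_knife: table knife, 212 mm long along its x, 18 mm wide, up to 9 mm high, lying between the rack and the tray on the right; origin under its middle
Not all that is in view belongs to the job. Leave any green or red look-alike of the part that bears loaf_2_mid alone.

How it is judged:
By the outcome, as a careful person would: the job done as asked, in the order asked, and still so for the second after the job is handed in, with the robot touching nothing.
It also fails if it takes over 72 s, if anything falls off the work surface, if the arm or the gripper's body presses on something with over 40 N, if the wrist force passes 120 N, or if a joint passes its speed limit or range.

## Working session

There is one attempt and no reset: what is moved stays moved. The work goes in short steps, Python scripts to look and compute and a shell command to move; the robot and the scene stay as the last step left them, time stands still between calls to the robot, and variables do not carry over. Pictures are saved under pics/ and viewed, and the job is handed in when it is done.

```bash
ls; mkdir -p pics; python3 - <<'E'
from workcell import telemetry, optics, ctrl
import cv2
print(telemetry.observe())
for n in ["scene","top","wrist"]:
    c=optics.camera(n); cv2.imwrite(f"pics/{n}0.png",c["image"][:,:,::-1])
    print(n,c["camera_matrix"],c["k1"],c["view"])
E
```

```text
pics
{'time': 0.0, 'joints': array([ 1.2787755 ,  0.68998283, -0.19452693,  1.56634819,  0.15727626,
        0.90253514, -0.21510825]), 'qd': array([ 0.00045298,  0.00109213, -0.00156821,  0.00017821, -0.00102882,
        0.00052244,  0.00038154]), 'joint_torque': array([ 1.80235024e-04, -5.39605844e+01, -1.26640923e+00, -1.58543855e+01,
        9.04059591e-03,  9.61571408e-03, -1.69072973e-05]), 'tcp_pos': array([ 199.8032716 , -591.5017628 ,  230.48400358]), 'tcp_rot': array([-5.00925306e-04,  8.12451082e-01, -5.83028604e-01, -7.97326035e-04]), 'contact_force': array([ 0.38356379, -0.04923756,  0.2680633 ]), 'ft_torque': array([-0.07268839, -0.00885601, -0.00324235]), 'finger_gap': 85.39014930247602}
scene [[576.52662123   0.         317.70547833]
 [  0.         576.52662123 241.29314595]
 [  0.           0.           1.        ]] -0.07903007691939316 [[ 8.71334779e-01  4.90322325e-01 -1.89663241e-02 -4.33078001e+02]
 [ 3.05610252e-01 -5.72518346e-01 -7.60805572e-01 -1.37221967e+02]
 [-3.83898525e-01  6.57120051e-01 -6.48702675e-01  1.41755781e+03]
 [ 0.00000000e+00  0.00000000e+00
[... 179 characters left out ...]
88257054 [[ 2.35266264e-03 -9.99929072e-01  1.16754271e-02 -5.26297960e+01]
 [-9.96500843e-01 -3.31975967e-03 -8.35167649e-02  5.12869597e+02]
 [ 8.35496008e-02 -1.14380862e-02 -9.96437973e-01  1.02513147e+03]
 [ 0.00000000e+00  0.00000000e+00  0.00000000e+00  1.00000000e+00]]
wrist [[371.02873253   0.         319.31532157]
 [  0.         371.02873253 242.54389792]
 [  0.           0.           1.        ]] -0.05266813394224011 [[ 3.19886043e-01 -9.47453139e-01 -2.33871583e-03 -6.22769390e+02]
 [-9.09761625e-01 -3.07847821e-01  2.78502252e-01 -3.49533500e+01]
 [-2.64587802e-01 -8.69613095e-02 -9.60432728e-01  3.79895148e+02]
 [ 0.00000000e+00  0.00000000e+00  0.00000000e+00  1.00000000e+00]]
```

View pics/scene0.png

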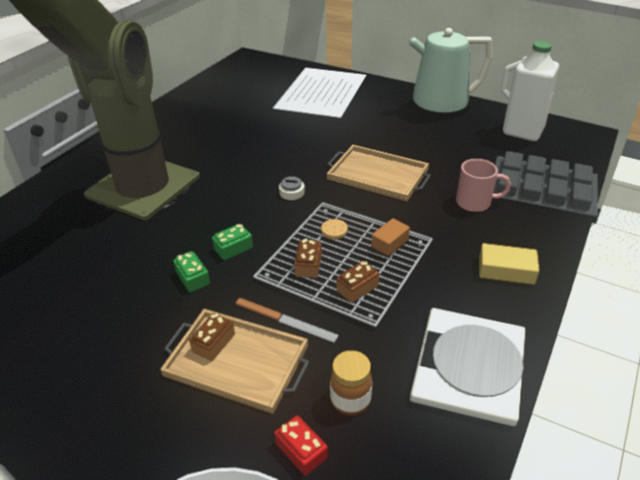

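View pics/top0.png

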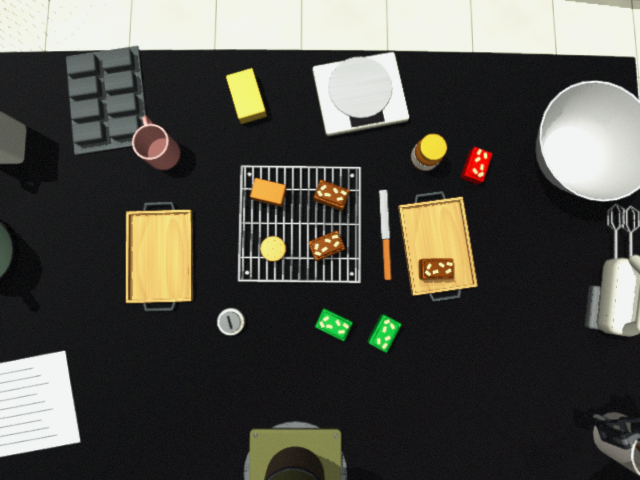

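View pics/wrist0.png

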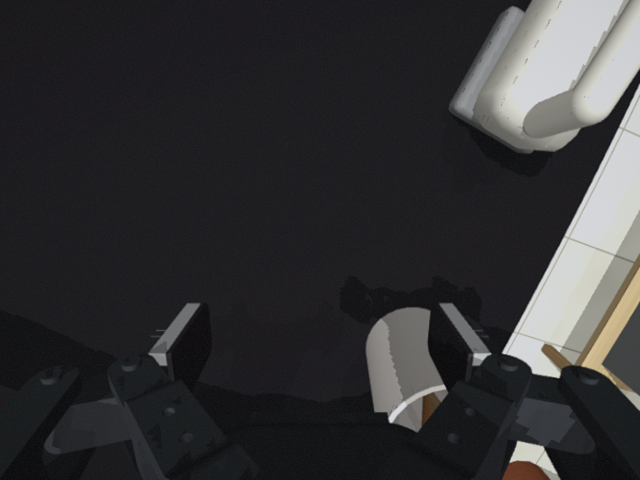

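```bash
cat > h.py <<'E'
import numpy as np, cv2
from workcell import telemetry, optics, ctrl
def cam(n):
    c=optics.camera(n); c["K"]=np.array(c["camera_matrix"]); c["V"]=np.array(c["view"]); return c
def cast(c,px,z):
    px=np.atleast_2d(px).astype(float); K=c["K"];k=c["k1"]
    d=np.column_stack([(px[:,0]-K[0,2])/K[0,0],(px[:,1]-K[1,2])/K[1,1]]); u=d.copy()
    for _ in range(20): u=d/(1+k*(u**2).sum(1,keepdims=True))
    R=c["V"][:3,:3]; o=-R.T@c["V"][:3,3]
    w=np.column_stack([u,np.ones(len(u))])@R
    return o+w*((z-o[2])/w[:,2])[:,None]
def proj(c,P):
    P=np.atleast_2d(P); q=P@c["V"][:3,:3].T+c["V"][:3,3]; u=q[:,:2]/q[:,2:]
    u=u*(1+c["k1"]*(u**2).sum(1,keepdims=True)); K=c["K"]
    return u*[K[0,0],K[1,1]]+[K[0,2],K[1,2]]
def rect(pts):
    (c,(w,h),a)=cv2.minAreaRect(pts[:,:2].astype(np.float32)); 
    if w<h: w,h=h,w; a+=90
    a=(a+90)%180-90
    return np.round([*c,w,h,a],1)
E
python3 - <<'E'
from h import *
c=cam("top"); im=c["image"]; hsv=cv2.cvtColor(im,cv2.COLOR_RGB2HSV)
for p in [(268,192),(338,187),(330,237),(272,248),(150,250),(430,220),(436,262),(325,200),(270,203)]: print(p,im[p[1],p[0]],hsv[p[1],p[0]])
cr=im[140:310,220:490]; cv2.imwrite("pics/crop0.png",cv2.resize(cr[:,:,::-1],None,fx=2.9,fy=2.9,interpolation=cv2.INTER_CUBIC))
s=cam("scene")["image"][180:380,150:440]; cv2.imwrite("pics/crop1.png",cv2.resize(s[:,:,::-1],None,fx=2.7,fy=2.7,interpolation=cv2.INTER_CUBIC))
E
```

```text
(268, 192) [244 178  73] [ 18 179 244]
(338, 187) [133  67  19] [ 13 219 133]
(330, 237) [163  84  26] [ 13 214 163]
(272, 248) [232 207 105] [ 24 140 232]
(150, 250) [242 208 117] [ 22 132 242]
(430, 220) [242 208 117] [ 22 132 242]
(436, 262) [149  74  21] [ 12 219 149]
(325, 200) [148  83  28] [ 14 207 148]
(270, 203) [61 32  7] [ 14 226  61]
```

View pics/crop0.png

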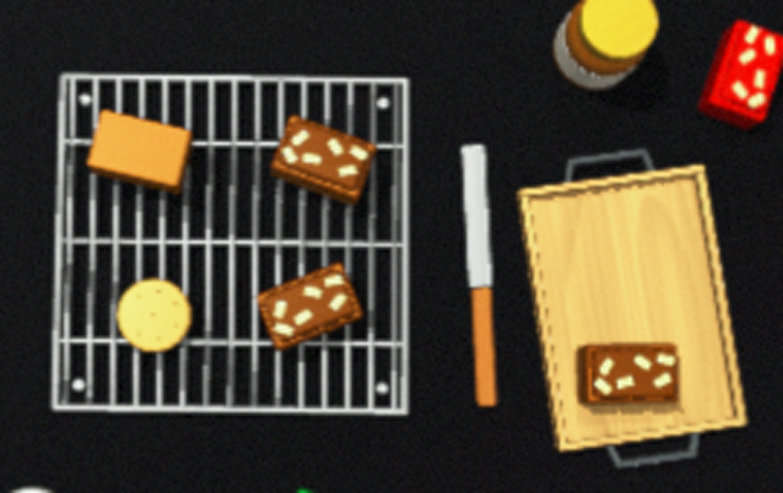

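View pics/crop1.png

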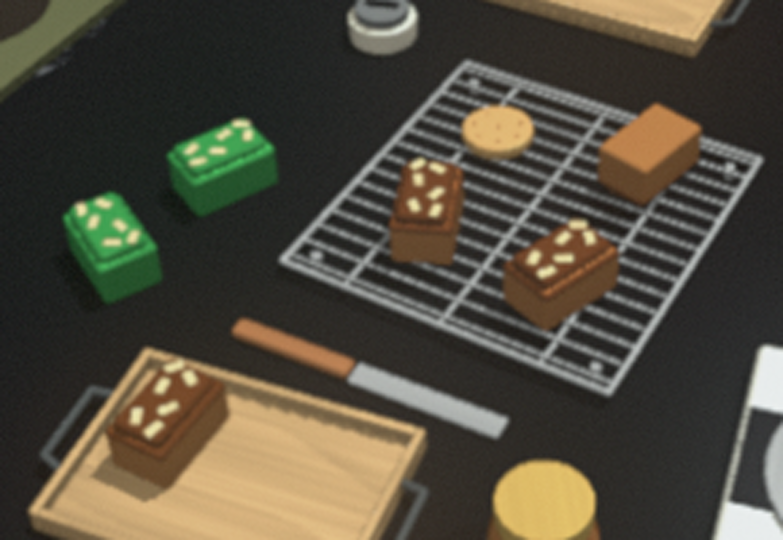

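```bash
cat > meas.py <<'E'
from h import *
def blobs(c,lo,hi,amin=60):
    hsv=cv2.cvtColor(c["image"],cv2.COLOR_RGB2HSV); m=cv2.inRange(hsv,lo,hi)
    m=cv2.morphologyEx(m,cv2.MORPH_CLOSE,np.ones((5,5)))
    m=cv2.morphologyEx(m,cv2.MORPH_OPEN,np.ones((3,3)))
    cs,_=cv2.findContours(m,cv2.RETR_EXTERNAL,cv2.CHAIN_APPROX_NONE)
    return [x for x in cs if cv2.contourArea(x)>amin]
E
python3 - <<'E'
from meas import *
c=cam("top")
for V in (75,100):
  print("V",V)
  for b in blobs(c,(5,190,V),(17,255,255)):
    p=b[:,0].astype(float)
    if p[:,0].min()<200 or p[:,0].max()>470 or p[:,1].max()>300 or p[:,1].min()<150: continue
    z=50 if p[:,0].mean()<400 else 42
    print(np.round(p.mean(0)),rect(cast(c,p,z)))
for b in blobs(c,(14,120,150),(30,255,255)):
    p=b[:,0].astype(float); m=p.mean(0)
    print("Y",np.round(m),cv2.contourArea(b),{z:rect(cast(c,p,z)).tolist() for z in (18,26,58)})
for b in blobs(c,(0,0,70),(180,70,255)):
    p=b[:,0].astype(float)
    if 200<p[:,0].mean()<400 and 150<p[:,1].mean()<300: print("G",p.mean(0),rect(cast(c,p,14)),rect(cast(c,p,5)))
E
```

```text
V 75
[436. 269.] [ 462.6 -315.1   75.1   42.6  -90. ]
[387. 259.] [ 482.2 -203.4   87.    15.1    2.2]
[326. 245.] [513.7 -69.   72.6  45.9 -67.9]
[331. 194.] [629.3 -79.9  71.6  46.8  71.5]
V 100
[436. 268.] [ 462.6 -315.1   75.1   42.6  -90. ]
[387. 259.] [ 482.2 -203.4   87.    15.1    2.2]
[326. 245.] [513.9 -68.7  70.6  44.7 -67.9]
[331. 194.] [629.6 -79.8  69.8  45.   70.3]
Y [386. 259.] 182.5 {18: [486.2, -207.7, 89.6, 13.1, 2.1], 26: [485.7, -206.4, 88.9, 13.0, 2.1], 58: [483.9, -201.2, 86.2, 12.6, 2.1]}
Y [272. 248.] 381.5 {18: [508.4, 50.3, 56.3, 52.7, -16.0], 26: [507.7, 49.7, 55.9, 52.3, -16.0], 58: [505.2, 46.9, 54.2, 50.7, -16.0]}
Y [325. 244.] 342.5 {18: [517.9, -69.3, 69.6, 40.1, -67.9], 26: [517.2, -69.0, 69.1, 39.8, -67.9], 58: [514.4, -68.1, 66.9, 38.5, -67.9]}
Y [158. 256.] 5797.0 {18: [491.2, 315.0, 210.1, 148.9, 1.8], 26: [490.7, 312.3, 208.5, 147.7, 1.8], 58: [488.7, 301.5, 202.1, 143.2, 1.8]}
Y [438. 246.] 5722.0 {18: [517.1, -327.5, 210.2, 150.8, 8.2], 26: [516.4, -325.3, 208.6, 149.7, 8.2], 58: [513.6, -316.5, 202.1, 145.1, 8.2]}
Y [332. 194.] 299.5 {18: [636.3, -81.7, 66.1, 40.2, 72.7], 26: [634.7, -81.4, 65.6, 39.9, 72.7], 58: [628.3, -80.1, 63.6, 38.7, 72.7]}
Y [268. 191.] 583.0 {18: [642.8, 65.9, 74.3, 46.5, 76.7], 26: [641.1, 65.1, 73.7, 46.2, 76.7], 58: [634.5, 61.9, 71.4, 44.8, 76.7]}
Y [433. 146.] 513.0 {18: [750.2, -321.5, 61.7, 60.3, 44.2], 26: [747.7, -319.3, 61.2, 59.9, 44.2], 58: [737.8, -310.7, 59.3, 58.0, 44.2]}
Y [245.  93.] 1191.5 {18: [877.3, 122.1, 112.3, 65.8, 17.5], 26: [873.9, 120.9, 111.4, 65.3, 17.5], 58: [860.0, 115.9, 108.0, 63.3, 17.5]}
G [383.97297297 214.18918919] [ 590.9 -204.4  115.2   20.1    2.4] [ 592.3 -205.8  116.2   20.3    2.4]
G [299.43220339 224.        ] [568.2  -7.9 281.4 272.6  89.7] [569.4  -7.6 283.8 275.   89.7]
```

```bash
cat > plan.py <<'E'
import sys,json,numpy as np
from scipy.spatial.transform import Rotation as Ro
# pose store; usage: plan.upd(shift,rot) after a move; plan.to(...) prints row
F="cmd.json"
def load():
    d=json.load(open(F)); return np.array(d["t"]),Ro.from_matrix(d["R"])
def save(t,R): json.dump({"t":list(t),"R":R.as_matrix().tolist()},open(F,"w"))
def ori(az,tiltx=0,tilty=0):
    "tool x at azimuth az(deg), z down; then turned about own x, y (deg)"
    a=np.radians(az); x=np.array([np.cos(a),np.sin(a),0]); z=np.array([0,0,-1.]); y=np.cross(z,x)
    return Ro.from_matrix(np.column_stack([x,y,z]))*Ro.from_euler("x",tiltx,degrees=True)*Ro.from_euler("y",tilty,degrees=True)
def to(p,az,tiltx=0,tilty=0,grasp=False):
    t,R=load(); T=ori(az,tiltx,tilty); p=np.array(p,float)
    if grasp: p=p+T.apply([0,0,19.])
    s=R.inv().apply(p-t)/1000; r=(R.inv()*T).as_rotvec()
    print(np.round(s,4).tolist(),np.round(r,3).tolist(),"| mm",round(np.linalg.norm(s)*1000),"deg",round(np.degrees(np.linalg.norm(r))))
def upd(s,r):
    t,R=load(); save(t+R.apply(np.array(s)*1000),R*Ro.from_rotvec(r))
def chk():
    from workcell import telemetry
    o=telemetry.observe(); t,R=load(); q=o["tcp_rot"]; M=Ro.from_quat([q[1],q[2],q[3],q[0]])
    print("t",round(o["time"],2),"err",np.round(o["tcp_pos"]-t,1),"rot",np.round((R.inv()*M).as_rotvec(degrees=True),1),"F",np.round(o["contact_force"],1),"gap",round(o["finger_gap"],1),"q",np.round(o["joints"],2).tolist(),"cmd",np.round(t,1).tolist())
E
python3 - <<'E'
import plan
from scipy.spatial.transform import Rotation as Ro
plan.save([200.071,-592.137,231.317],Ro.from_quat([.81245,-.58303,0,0]))
plan.chk()
plan.to([629.5,-80,120],-18)
plan.to([629.5,-80,40],-18,grasp=True)
plan.to([629.5,-80,150],-18,grasp=True)
E
```

```text
t 0.3 err [-0.1  0.2 -0.3] rot [-0. -0.  0.] F [-0.1 -0.  -0.7] gap 85.4 q [1.28, 0.69, -0.19, 1.57, 0.16, 0.9, -0.22] cmd [200.1, -592.1, 231.3]
[-0.3477, -0.5708, 0.1113] [0.0, 0.0, -0.931] | mm 678 deg 53
[-0.3477, -0.5708, 0.2103] [0.0, 0.0, -0.931] | mm 701 deg 53
[-0.3477, -0.5708, 0.1003] [0.0, 0.0, -0.931] | mm 676 deg 53
```

```bash
python3 -m jog '[[[-0.3477,-0.5708,0.11],[0,0,-0.931],85],[[-0.3477,-0.5708,0.11],[0,0,-0.931],85],[[-0.3477,-0.5708,0.11],[0,0,-0.931],85],[[-0.3477,-0.5708,0.11],[0,0,-0.931],85],[[-0.3477,-0.5708,0.11],[0,0,-0.931],85],[[-0.3477,-0.5708,0.11],[0,0,-0.931],85],[[-0.3477,-0.5708,0.11],[0,0,-0.931],85],[[-0.3477,-0.5708,0.11],[0,0,-0.931],85],[[-0.3477,-0.5708,0.11],[0,0,-0.931],85],[[-0.3477,-0.5708,0.11],[0,0,-0.931],85],[[-0.3477,-0.5708,0.11],[0,0,-0.931],85],[[-0.3477,-0.5708,0.11],[0,0,-0.931],85]]'
python3 - <<'E'
import plan
plan.upd([-0.3477,-0.5708,0.11],[0,0,-0.931]); plan.chk()
from h import *
c=cam("wrist"); cv2.imwrite("pics/w1.png",c["image"][:,:,::-1])
E
```

```text
time: 1.8
tcp_pos: [632.1, -73.1, 120.7]
tcp_rot: [-0.003, 0.988, -0.153, 0.001]
contact_force: [-1.1, -0.6, 0.3]
finger_gap: 72.5
t 1.8 err [ 2.6  6.9 -0.6] rot [ 0.3  0.  -0.4] F [-1.1 -0.6  0.3] gap 72.5 q [0.21, 0.85, -0.31, 1.62, 0.35, 0.72, -0.57] cmd [629.5, -80.0, 121.3]
```

View pics/w1.png

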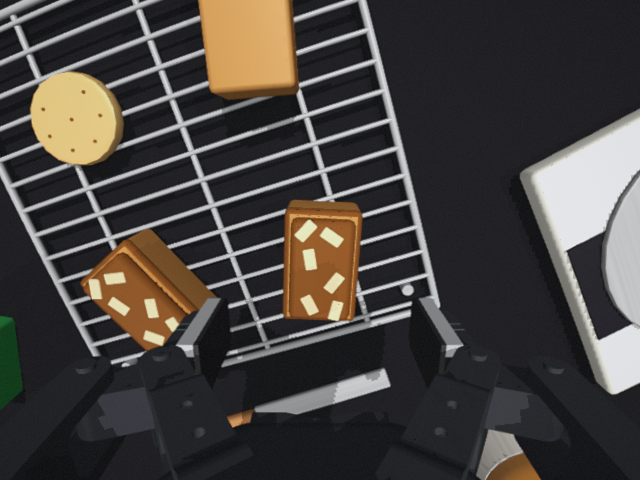

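```bash
python3 -m jog '[[[0,0,0],[0,0,0],85],[[0,0,0.05],[0,0,0],85],[[0,0,0.085],[0,0,0],85],[[0,0,0.103],[0,0,0],85],[[0,0,0.103],[0,0,0],85],[[0,0,0.103],[0,0,0],85],[[0,0,0.103],[0,0,0],0],[[0,0,0.103],[0,0,0],0],[[0,0,0.103],[0,0,0],0],[[0,0,0.103],[0,0,0],0],[[0,0,0.103],[0,0,0],0],[[0,0,0.103],[0,0,0],0]]'
python3 - <<'E'
import plan
plan.upd([0,0,.103],[0,0,0]); plan.chk()
plan.to([629.5,-80,150],-18)
plan.to([450,313,150],2)
plan.to([449,313,10.5],2)
E
```

```text
time: 3.35
tcp_pos: [630.7, -80.1, 20.0]
tcp_rot: [-0.0, 0.988, -0.156, 0.001]
contact_force: [0.0, -0.0, 5.8]
finger_gap: 45.4
t 3.35 err [ 1.2 -0.1  1.6] rot [0.  0.2 0. ] F [ 0.  -0.   5.8] gap 45.4 q [0.19, 0.99, -0.25, 1.65, 0.41, 0.54, -0.62] cmd [629.5, -80.0, 18.3]
[-0.0, 0.0, -0.1317] [0.0, 0.0, 0.0] | mm 132 deg 0
[-0.2921, -0.3184, -0.1317] [0.0, 0.0, -0.349] | mm 452 deg 20
[-0.293, -0.3181, 0.0078] [0.0, 0.0, -0.349] | mm 433 deg 20
```

```bash
python3 - <<'E'
import plan
plan.to([445,313.5,130],2)
plan.to([445,313.5,11],2)
E
python3 -m jog '[[[0,0,-0.05],[0,0,0],0],[[0,0,-0.11],[0,0,0],0],[[-0.297,-0.318,-0.112],[0,0,-0.349],0],[[-0.297,-0.318,-0.112],[0,0,-0.349],0],[[-0.297,-0.318,-0.112],[0,0,-0.349],0],[[-0.297,-0.318,-0.112],[0,0,-0.349],0],[[-0.297,-0.318,-0.112],[0,0,-0.349],0],[[-0.297,-0.318,-0.112],[0,0,-0.349],0],[[-0.297,-0.318,-0.112],[0,0,-0.349],0],[[-0.297,-0.318,-0.112],[0,0,-0.349],0],[[-0.297,-0.318,-0.112],[0,0,-0.349],0]]'
python3 - <<'E'
import plan
plan.upd([-0.297,-0.318,-0.112],[0,0,-.349]); plan.chk()
plan.to([445,313.5,11],2)
E
```

```text
[-0.297, -0.3173, -0.1117] [0.0, 0.0, -0.349] | mm 449 deg 20
[-0.297, -0.3173, 0.0073] [0.0, 0.0, -0.349] | mm 435 deg 20
time: 4.72
tcp_pos: [445.4, 313.6, 130.4]
tcp_rot: [0.001, 1.0, 0.018, 0.0]
contact_force: [1.3, -2.1, -1.0]
finger_gap: 45.3
t 4.72 err [ 0.2 -0.6  0.1] rot [-0.1  0.  -0. ] F [ 1.3 -2.1 -1. ] gap 45.3 q [-0.52, 0.74, -0.29, 1.9, 0.38, 0.56, -1.03] cmd [445.2, 314.2, 130.3]
[-0.0002, 0.0007, 0.1193] [0.0, 0.0, 0.0] | mm 119 deg 0
```

```bash
python3 -m jog '[[[0,0,0.05],[0,0,0],0],[[0,0,0.09],[0,0,0],0],[[0,0,0.11],[0,0,0],0],[[0,0,0.115],[0,0,0],0],[[0,0,0.117],[0,0,0],0],[[0,0,0.119],[0,0,0],0],[[0,0,0.119],[0,0,0],0],[[0,0,0.119],[0,0,0],0]]'
python3 - <<'E'
import plan
plan.upd([0,0,0.119],[0,0,0]); plan.chk()
from h import *
c=cam("scene"); cv2.imwrite("pics/s2.png",cv2.resize(c["image"][110:230,290:460,::-1],None,fx=4.5,fy=4.5))
c=cam("wrist"); cv2.imwrite("pics/w2.png",c["image"][:,:,::-1])
E
```

```text
time: 5.72
tcp_pos: [445.8, 314.2, 11.9]
tcp_rot: [-0.0, 1.0, 0.017, 0.001]
contact_force: [-0.6, 0.6, 1.5]
finger_gap: 45.4
t 5.72 err [0.6 0.1 0.6] rot [0.  0.1 0. ] F [-0.6  0.6  1.5] gap 45.4 q [-0.6, 0.94, -0.16, 1.94, 0.47, 0.3, -1.11] cmd [445.2, 314.2, 11.3]
```

View pics/s2.png

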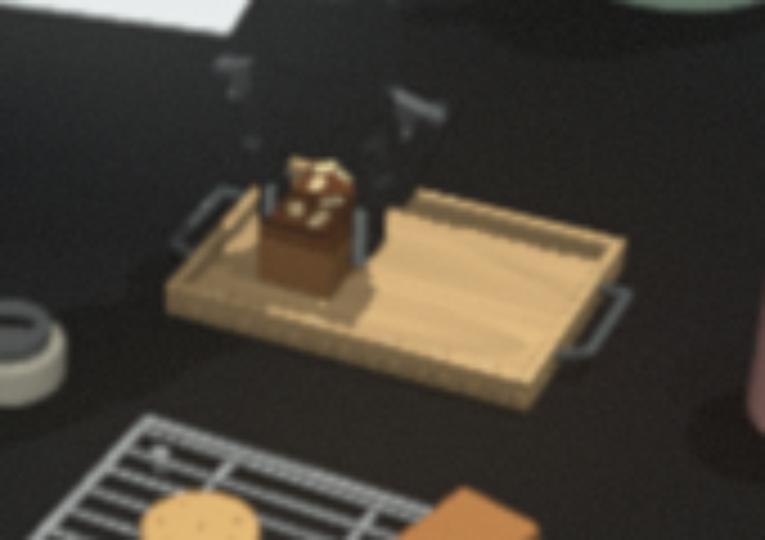

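View pics/w2.png

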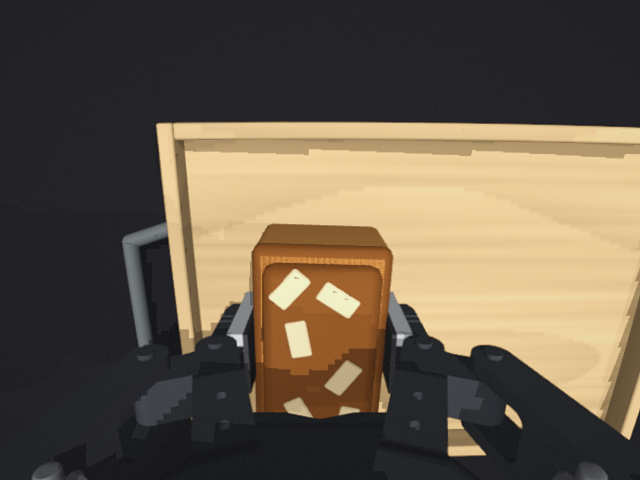

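```bash
python3 -m jog '[[[0,0,0.001],[0,0,0],0],[[0,0,0.0015],[0,0,0],0],[[0,0,0.0015],[0,0,0],0]]'
python3 -c "
import plan
plan.upd([0,0,0.0015],[0,0,0]); plan.chk()"
```

```text
time: 6.2
tcp_pos: [445.8, 314.3, 11.8]
tcp_rot: [-0.0, 1.0, 0.017, 0.001]
contact_force: [-2.8, -2.9, 18.3]
finger_gap: 45.2
t 6.2 err [0.6 0.1 2. ] rot [0.  0.1 0. ] F [-2.8 -2.9 18.3] gap 45.2 q [-0.6, 0.94, -0.16, 1.94, 0.47, 0.3, -1.11] cmd [445.2, 314.2, 9.8]
```

```bash
python3 - <<'E'
import plan
plan.to([514,-68.5,120],22)
plan.to([445.2,314.2,120],2)
E
python3 -m jog '[[[0,0,-0.001],[0,0,0],66],[[0,0,-0.001],[0,0,0],66],[[0,0,-0.001],[0,0,0],66],[[0,0,-0.03],[0,0,0],66],[[0,0,-0.08],[0,0,0],66],[[0,0,-0.11],[0,0,0],66],[[0.055,0.385,-0.11],[0,0,-0.349],85],[[0.055,0.385,-0.11],[0,0,-0.349],85],[[0.055,0.385,-0.11],[0,0,-0.349],85],[[0.055,0.385,-0.11],[0,0,-0.349],85],[[0.055,0.385,-0.11],[0,0,-0.349],85],[[0.055,0.385,-0.11],[0,0,-0.349],85],[[0.055,0.385,-0.11],[0,0,-0.349],85],[[0.055,0.385,-0.11],[0,0,-0.349],85],[[0.055,0.385,-0.11],[0,0,-0.349],85]]'
python3 - <<'E'
import plan
plan.upd([0.055,0.385,-0.11],[0,0,-0.349]); plan.chk()
plan.to([514,-68.5,18.3],22)
from h import *
c=cam("wrist"); cv2.imwrite("pics/w3.png",c["image"][:,:,::-1])
c=cam("top"); cv2.imwrite("pics/t3.png",cv2.resize(c["image"][130:320,100:500,::-1],None,fx=2,fy=2))
E
```

```text
[0.0553, 0.3848, -0.1102] [0.0, 0.0, -0.349] | mm 404 deg 20
[-0.0, -0.0, -0.1102] [0.0, 0.0, 0.0] | mm 110 deg 0
time: 8.07
tcp_pos: [513.7, -66.2, 119.9]
tcp_rot: [-0.001, 0.981, 0.192, 0.0]
contact_force: [-0.5, 0.4, 0.2]
finger_gap: 73.0
t 8.07 err [-0.   2.5  0. ] rot [ 0.1  0.  -0.2] F [-0.5  0.4  0.2] gap 73.0 q [0.32, 0.76, -0.47, 1.98, 0.63, 0.55, -0.2] cmd [513.7, -68.7, 119.8]
[0.0003, -0.0, 0.1015] [0.0, 0.0, 0.0] | mm 102 deg 0
```

View pics/w3.png

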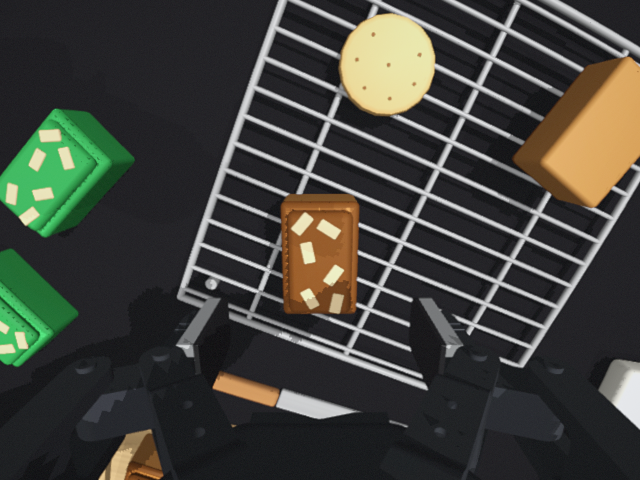

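View pics/t3.png

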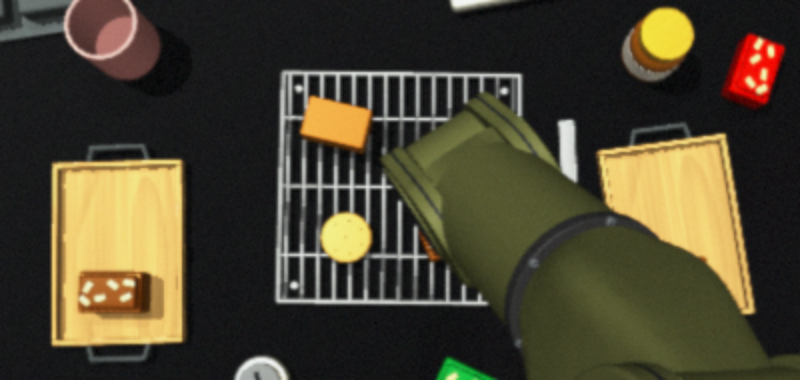

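```bash
python3 -m jog '[[[0,0,0],[0,0,0],85],[[0,0,0.05],[0,0,0],85],[[0,0,0.085],[0,0,0],85],[[0,0,0.1015],[0,0,0],85],[[0,0,0.1015],[0,0,0],85],[[0,0,0.1015],[0,0,0],0],[[0,0,0.1015],[0,0,0],0],[[0,0,0.1015],[0,0,0],0],[[0,0,0.1015],[0,0,0],0],[[0,0,0.1015],[0,0,0],0],[[0,0,0.1015],[0,0,0],0]]'
python3 - <<'E'
import plan
plan.upd([0,0,0.1015],[0,0,0]); plan.chk()
plan.to([562.5,-321,130],8.2)
E
```

```text
time: 9.55
tcp_pos: [514.4, -68.5, 19.4]
tcp_rot: [0.0, 0.982, 0.191, 0.001]
contact_force: [-0.9, 0.4, 6.2]
finger_gap: 45.1
t 9.55 err [0.7 0.2 1.1] rot [-0.   0.1  0. ] F [-0.9  0.4  6.2] gap 45.1 q [0.21, 0.92, -0.27, 2.01, 0.79, 0.31, -0.34] cmd [513.7, -68.7, 18.3]
[-0.0493, 0.2522, -0.1117] [0.0, 0.0, 0.241] | mm 280 deg 14
```

```bash
python3 -m jog '[[[0,0,-0.05],[0,0,0],0],[[0,0,-0.11],[0,0,0],0],[[-0.0493,0.2522,-0.1117],[0,0,0.241],0],[[-0.0493,0.2522,-0.1117],[0,0,0.241],0],[[-0.0493,0.2522,-0.1117],[0,0,0.241],0],[[-0.0493,0.2522,-0.1117],[0,0,0.241],0],[[-0.0493,0.2522,-0.1117],[0,0,0.241],0],[[-0.0493,0.2522,-0.1117],[0,0,0.241],0],[[-0.0493,0.2522,-0.1117],[0,0,0.241],0]]'
python3 - <<'E'
import plan
plan.upd([-0.0493,0.2522,-0.1117],[0,0,.241]); plan.chk()
from h import *
c=cam("wrist"); cv2.imwrite("pics/w4.png",c["image"][:,:,::-1])
E
```

```text
time: 10.68
tcp_pos: [562.6, -318.4, 130.2]
tcp_rot: [-0.001, 0.997, 0.073, -0.0]
contact_force: [-0.4, -0.7, -1.5]
finger_gap: 45.1
t 10.68 err [0.1 2.5 0.2] rot [ 0.1 -0.  -0.2] F [-0.4 -0.7 -1.5] gap 45.1 q [0.72, 0.88, -0.52, 1.57, 0.54, 0.84, 0.13] cmd [562.5, -321.0, 130.0]
```

View pics/w4.png

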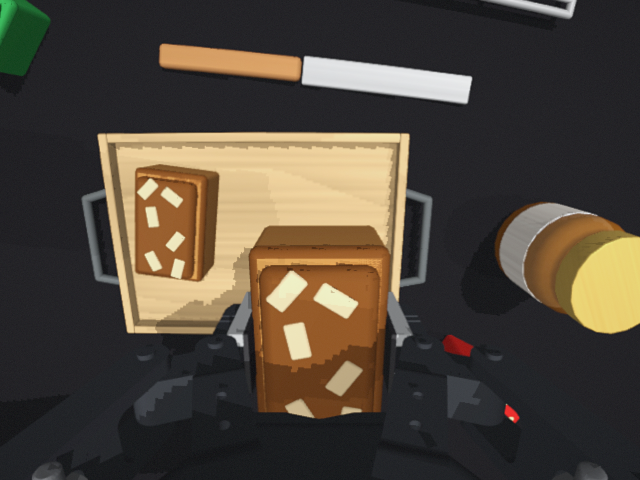

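```bash
python3 -m jog '[[[0,0,0],[0,0,0],0],[[0,0,0.05],[0,0,0],0],[[0,0,0.09],[0,0,0],0],[[0,0,0.11],[0,0,0],0],[[0,0,0.116],[0,0,0],0],[[0,0,0.118],[0,0,0],0],[[0,0,0.119],[0,0,0],0],[[0,0,0.1198],[0,0,0],0],[[0,0,0.1198],[0,0,0],0]]'
python3 - <<'E'
import plan
plan.upd([0,0,0.1198],[0,0,0]); plan.chk()
from h import *
c=cam("scene"); cv2.imwrite("pics/s5.png",cv2.resize(c["image"][290:420,150:320,::-1],None,fx=4.5,fy=4.5))
c=cam("wrist"); cv2.imwrite("pics/w5.png",c["image"][:,:,::-1])
E
```

```text
time: 11.85
tcp_pos: [563.3, -321.4, 11.5]
tcp_rot: [0.001, 0.997, 0.071, 0.001]
contact_force: [-1.7, -0.3, 5.3]
finger_gap: 45.3
t 11.85 err [ 0.8 -0.4  1.3] rot [-0.1  0.1  0. ] F [-1.7 -0.3  5.3] gap 45.3 q [0.67, 1.04, -0.43, 1.61, 0.64, 0.64, 0.05] cmd [562.5, -321.0, 10.2]
```

View pics/w5.png

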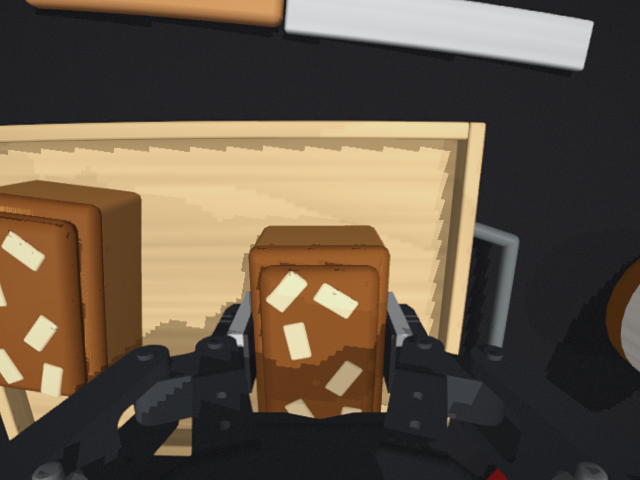

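```bash
python3 -m jog '[[[0,0,0],[0,0,0],66],[[0,0,0],[0,0,0],66],[[0,0,0],[0,0,0],66],[[0,0,-0.03],[0,0,0],66],[[0,0,-0.08],[0,0,0],66],[[0,0,-0.12],[0,0,0],66]]'
python3 - <<'E'
import plan
plan.upd([0,0,-0.12],[0,0,0]); plan.chk()
E
cat > kin.py <<'E'
import numpy as np, itertools
from scipy.spatial.transform import Rotation as Ro
from scipy.optimize import least_squares
D=[([1.2788,.68998,-.19453,1.56635,.15728,.90254,-.21511],[199.8,-592,231],[-.0005,.81245,-.58303,-.0008]),
([.21,.85,-.31,1.62,.35,.72,-.57],[632.1,-73.1,120.7],[-.003,.988,-.153,.001]),
([.19,.99,-.25,1.65,.41,.54,-.62],[630.7,-80.1,20],[0,.988,-.156,.001]),
([-.52,.74,-.29,1.9,.38,.56,-1.03],[445.4,313.6,130.4],[.001,1,.018,0]),
([-.6,.94,-.16,1.94,.47,.3,-1.11],[445.8,314.2,11.9],[0,1,.017,.001]),
([.32,.76,-.47,1.98,.63,.55,-.2],[513.7,-66.2,119.9],[-.001,.981,.192,0]),
([.21,.92,-.27,2.01,.79,.31,-.34],[514.4,-68.5,19.4],[0,.982,.191,.001]),
([.72,.88,-.52,1.57,.54,.84,.13],[562.6,-318.4,130.2],[-.001,.997,.073,0]),
([.67,1.04,-.43,1.61,.64,.64,.05],[563.3,-321.4,11.5],[.001,.997,.071,.001])]
Q=np.array([d[0] for d in D]);P=np.array([d[1] for d in D],float);R=Ro.from_quat([[q[1],q[2],q[3],q[0]] for _,_,q in D])
def fk(q,s,off,L):
    q=np.atleast_2d(q); z=lambda a:Ro.from_rotvec(np.outer(a,[0,0,1])); y=lambda a:Ro.from_rotvec(np.outer(a,[0,1,0]))
    A=z(s[0]*q[:,0]+off[0])*y(q[:,1]); B=A*z(s[1]*q[:,2])*y(q[:,3]); C=B*z(s[2]*q[:,4])*y(q[:,5]); T=C*z(s[3]*q[:,6]+off[1])
    n=len(q); v=lambda a,b:np.tile([a,0,b],(n,1))
    p=np.array([0,0,L[0]])+A.apply(v(L[4],L[1]))+B.apply(v(L[5],L[2]))+C.apply(v(L[6],L[3]))
    return p,T
if __name__=="__main__":
  for s in itertools.product([1,-1],repeat=4):
    best=None
    for o0,o1 in itertools.product([0,1.57,3.14,-1.57],repeat=2):
      f=lambda x:(np.linalg.norm((fk(Q,s,x[:2],np.zeros(7))[1].inv()*R).as_rotvec(),axis=1))
      r=least_squares(f,[o0,o1])
      if best is None or r.cost<best.cost: best=r
    g=lambda L:(fk(Q,s,best.x,L)[0]-P).ravel()
    rr=least_squares(g,[300,300,300,200,0,0,0])
    print(s,best.x.round(3),best.cost.round(4),rr.x.round(1),rr.cost.round(1))
E
python3 kin.py
```

```text
time: 12.7
tcp_pos: [562.8, -320.9, 131.8]
tcp_rot: [0.0, 0.997, 0.072, 0.0]
contact_force: [0.1, -0.1, -0.3]
finger_gap: 56.6
t 12.7 err [0.3 0.  1.6] rot [-0.  0. -0.] F [ 0.1 -0.1 -0.3] gap 56.6 q [0.72, 0.88, -0.52, 1.57, 0.54, 0.84, 0.13] cmd [562.5, -321.0, 130.2]
(1, 1, 1, 1) [ 1.077 -1.901] 4.0465 [31345.9 -1740.6  -919.2 31141.5   262.2  -930.1  -944.6] 700286.9
(1, 1, 1, -1) [1.121 3.559] 6.8613 [30187.2 -1799.6  -949.8 29945.5   300.4  -940.   -961.2] 699852.5
(1, 1, -1, 1) [2.142e+00 2.000e-03] 3.1695 [ 1732.5 -1380.6  -524.2   437.   1638.3  -669.6   597.5] 825420.7
(1, 1, -1, -1) [ 2.175 -0.843] 6.335 [ 1716.3 -1378.3  -484.9   382.4  1636.9  -657.6   617.4] 830842.9
(1, -1, 1, 1) [4.893 2.344] 4.7118 [-1362.8  1731.7  1600.9  -909.6  -961.7   222.8  1179.7] 681014.4
(1, -1, 1, -1) [-1.359 -4.786] 8.2495 [-1414.2  1740.9  1580.5  -919.9  -968.3   196.2  1190. ] 683955.3
(1, -1, -1, 1) [ 0.264 -1.459] 1.5871 [-2735.    -36.9 -1044.2 -1446.   -133.1  -929.1   -38.9] 690232.9
(1, -1, -1, -1) [ 0.071 -2.52 ] 5.5533 [-2457.7   170.7  -911.8 -1017.2  -343.8  -858.9   -58.8] 742168.6
(-1, 1, 1, 1) [-10.726  -7.971] 5.0097 [-3148.6  -367.7   419.5 -3087.2  -884.6  -112.7  -614.7] 327534.6
(-1, 1, 1, -1) [1.729 3.616] 0.7995 [-3366.1  -295.3   428.3 -3284.5  -868.4   -98.9  -623.8] 324346.1
(-1, 1, -1, 1) [2.69  0.006] 5.0457 [ 650.5 -383.1   87.9  484.2 -113.  -103.9  212.5] 120758.8
(-1, 1, -1, -1) [ 2.897 -0.666] 1.3233 [ 519.4 -509.3   14.9  332.5 -130.4 -137.4  167.5] 97385.6
(-1, -1, 1, 1) [5.367 8.558] 5.1272 [745.  512.1 352.7 726.8  86.8  66.1 164.6] 110683.2
(-1, -1, 1, -1) [-0.89   1.422] 1.7771 [728.1 520.  354.7 711.5  85.3  66.1 159.2] 105466.5
(-1, -1, -1, 1) [0.624 4.633] 3.0591 [-862.5  722.3  221.9 -983.5  428.1  -17.5  540.2] 95229.9
(-1, -1, -1, -1) [-5.934 -2.793] 0.0002 [-492.1  703.5  278.7 -567.6  281.    -0.8  339.8] 39125.0
```

```bash
cat > kin2.py <<'E'
from kin import *
s=(-1,-1,-1,-1)
z=lambda a:Ro.from_rotvec(np.outer(a,[0,0,1])); y=lambda a:Ro.from_rotvec(np.outer(a,[0,1,0]))
def frames(q,off):
    q=np.atleast_2d(q); J1=z(-q[:,0]+off[0]);A=J1*y(q[:,1]);A3=A*z(-q[:,2]);B=A3*y(q[:,3]);B5=B*z(-q[:,4]);C=B5*y(q[:,5]);return J1,A,A3,B,B5,C,C*z(-q[:,6]+off[1])
def cols(q,off,use):
    F=frames(q,off); n=len(np.atleast_2d(q)); c=[]
    for k in use:
        i,a=k
        c.append(np.tile(np.eye(3)[a],(n,1)) if i<0 else F[i].apply(np.eye(3)[a]))
    return np.stack(c,-1)
off=[0.349,0.349-np.pi]
if __name__=="__main__":
  f=lambda x:np.linalg.norm((frames(Q,x)[-1].inv()*R).as_rotvec(),axis=1)
  r=least_squares(f,[.349,-2.79]); print(r.x,f(r.x).round(3))
  for use in [[(-1,2),(1,2),(3,2),(5,2)],[(-1,2),(0,0),(1,2),(3,2),(5,2)],[(-1,2),(1,2),(2,0),(3,0),(3,2),(5,2)],[(-1,0),(-1,1),(-1,2),(1,2),(3,2),(5,2)],[(-1,2),(0,0),(0,1),(1,2),(2,0),(3,0),(3,2),(4,0),(5,0),(5,2)]]:
    M=cols(Q,r.x,use); a=np.linalg.lstsq(M.reshape(-1,len(use)),P.ravel(),rcond=1e-4); e=M@a[0]-P
    print(use,a[0].round(1),np.sqrt((e**2).mean()).round(2),a[3].round(2))
E
python3 kin2.py
```

```text
[ 0.35040956 -2.79134846] [0.001 0.003 0.012 0.005 0.005 0.004 0.008 0.006 0.01 ]
[(-1, 2), (1, 2), (3, 2), (5, 2)] [-2455.2   848.3  -166.3 -1863.6] 88.05 [5.29 2.72 0.79 0.01]
[(-1, 2), (0, 0), (1, 2), (3, 2), (5, 2)] [-1212.3   271.3   507.9  -187.2  -822.5] 85.27 [5.29 4.01 0.91 0.25 0.01]
[(-1, 2), (1, 2), (2, 0), (3, 0), (3, 2), (5, 2)] [-2859.    981.3  -560.    -38.2   293.1 -2136.2] 69.92 [5.92 4.23 0.88 0.38 0.36 0.01]
[(-1, 0), (-1, 1), (-1, 2), (1, 2), (3, 2), (5, 2)] [   8.  -152.1  304.4  721.9   54.9  635.4] 50.46 [5.3  3.89 3.03 1.11 0.63 0.01]
[(-1, 2), (0, 0), (0, 1), (1, 2), (2, 0), (3, 0), (3, 2), (4, 0), (5, 0), (5, 2)] [-1804.1  -123.5  -255.3   557.9   -50.9  -154.7   329.1   131.2  -140.9
 -1761.4] 10.52 [6.5  5.97 3.33 0.65 0.59 0.46 0.31 0.23 0.1  0.01]
```

```bash
sed -i 's/^off=.*/off=[0,-np.pi]/; s/for use in/r.x=np.array([0,r.x[1]-r.x[0]])\n  for use in/' kin2.py; python3 kin2.py
```

```text
[ 0.35040956 -2.79134846] [0.001 0.003 0.012 0.005 0.005 0.004 0.008 0.006 0.01 ]
[(-1, 2), (1, 2), (3, 2), (5, 2)] [-409.   622.4  256.6 -305.6] 15.95 [5.29 2.72 0.79 0.01]
[(-1, 2), (0, 0), (1, 2), (3, 2), (5, 2)] [-176.8   50.7  558.8  252.7 -111.1] 15.41 [5.29 4.01 0.91 0.25 0.01]
[(-1, 2), (1, 2), (2, 0), (3, 0), (3, 2), (5, 2)] [-494.1  653.6  -95.1    1.9  335.9 -367.9] 13.02 [5.92 4.23 0.88 0.38 0.36 0.01]
[(-1, 0), (-1, 1), (-1, 2), (1, 2), (3, 2), (5, 2)] [ -5.3 -26.5   6.9 597.3 295.4  62.7] 9.39 [5.3  3.89 3.03 1.11 0.63 0.01]
[(-1, 2), (0, 0), (0, 1), (1, 2), (2, 0), (3, 0), (3, 2), (4, 0), (5, 0), (5, 2)] [-291.9  -22.   -45.1  573.8    2.4  -23.1  345.    28.2  -21.9 -297.4] 1.66 [6.5  5.97 3.33 0.65 0.59 0.46 0.31 0.23 0.1  0.01]
```

```bash
python3 - <<'E'
from kin2 import *
for use in [[(-1,2),(1,2),(3,2)],[(-1,2),(1,2),(2,0),(3,0),(3,2),(5,0)]]:
  for o in np.arange(-.12,.13,.02):
    M=cols(Q,[o,o-np.pi],use); a=np.linalg.lstsq(M.reshape(-1,len(use)),P.ravel(),rcond=None); e=M@a[0]-P
    print(round(o,3),a[0].round(1),np.sqrt((e**2).mean()).round(2))
E
```

```text
-0.12 [ 72.4 526.4 397.3] 10.32
-0.1 [ 43.  542.9 374.2] 6.36
-0.08 [ 13.8 559.1 350.9] 3.25
-0.06 [-15.5 575.1 327.5] 4.15
-0.04 [-44.7 590.9 304. ] 7.77
-0.02 [-73.8 606.4 280.4] 11.83
0.0 [-102.9  621.7  256.7] 15.99
0.02 [-131.9  636.8  232.8] 20.2
0.04 [-160.8  651.6  208.9] 24.41
0.06 [-189.6  666.1  185. ] 28.64
0.08 [-218.3  680.4  160.9] 32.86
0.1 [-246.8  694.4  136.8] 37.07
0.12 [-275.2  708.1  112.7] 41.27
-0.12 [ 59.7 522.7  40.4  13.1 335.3 -21.7] 7.55
-0.1 [ 41.5 543.5  30.1  11.3 339.5  -8.2] 4.93
-0.08 [ 23.3 564.   19.7   9.5 343.5   5.4] 2.8
-0.06 [  5.3 584.3   9.4   7.7 347.4  19. ] 2.75
-0.04 [-12.7 604.3  -0.9   5.8 351.3  32.7] 4.84
-0.02 [-30.6 624.  -11.1   3.8 355.1  46.4] 7.43
0.0 [-48.3 643.4 -21.4   1.9 358.7  60.2] 10.14
0.02 [-6.590e+01  6.625e+02 -3.160e+01 -2.000e-01  3.623e+02  7.390e+01] 12.89
0.04 [-83.4 681.3 -41.7  -2.2 365.8  87.7] 15.65
0.06 [-100.8  699.8  -51.9   -4.3  369.2  101.5] 18.41
0.08 [-118.   718.   -61.9   -6.5  372.5  115.3] 21.17
0.1 [-135.1  735.8  -71.9   -8.7  375.7  129.2] 23.92
0.12 [-152.   753.3  -81.9  -10.9  378.9  143. ] 26.66
```

```bash
cat > ik.py <<'E'
from kin2 import *
from plan import ori
lo=np.array([-3.01,-.46,-1.47,.13,-1,.04,-2.66])+.02; hi=np.array([3.01,2.08,1.51,2.56,4.14,2.09,2.66])-.02
rng=np.random.default_rng(0)
def f(q):
    F=frames(q,[-.075,-.075-np.pi]); L=np.array([0,0,1.])
    return np.array([0,0,306.])+563*F[1].apply(L)+345*F[3].apply(L)+300*F[5].apply(L),F[-1]
def ok(p,az,tx,ty=0,x0=None,n=6):
    T=ori(az,tx,ty); p=np.array(p,float)+T.apply([0,0,19.])
    def g(q):
        a,b=f(q); return np.r_[(a[0]-p)/100,(b[0].inv()*T).as_rotvec()]
    best=None
    for k in range(n):
        st=np.array([.2-np.arctan2(p[1],p[0])*0,.9,-.2,1.65,.4,.6,-.5])+rng.normal(0,.4,7)*(k>0)
        r=least_squares(g,np.clip(st,lo+.01,hi-.01),bounds=(lo,hi),max_nfev=60)
        if best is None or r.cost<best.cost: best=r
        if r.cost<1e-4: break
    return best.cost<1e-4,best.x
if __name__=="__main__":
    for pos in [(634,62),(634,-75),(570,-70)]:
      for az in [-13,0,13,77,167,-103]:
        s=""
        for t in range(-90,91,15): s+="x" if ok([*pos,60],az,t)[0] else "."
        print(pos,az,s)
E
python3 ik.py
```

```text
(634, 62) -13 xxxxxxxxxxxxx
(634, 62) 0 xxxxxxxxxxxxx
(634, 62) 13 xxxxxxxxxxxxx
(634, 62) 77 xxxxxxxxxx...
(634, 62) 167 .xxxxxxxxxxxx
(634, 62) -103 ...xxxxx..xx.
(634, -75) -13 xxxxxxxxxxxxx
(634, -75) 0 xxxxxxxxxxxxx
(634, -75) 13 xxxxxxxxxxxxx
(634, -75) 77 xxxxxxxxxx...
(634, -75) 167 x.xxxxxxxxx..
(634, -75) -103 ...xxxxx....x
(570, -70) -13 xxxxxxxxxxxxx
(570, -70) 0 xxxxxxxxxxxxx
(570, -70) 13 xxxxxxxxxxxxx
(570, -70) 77 xxxxxxxxxxx..
(570, -70) 167 .xxxxxxxxxxxx
(570, -70) -103 ..xxxxx..x...
```

```bash
python3 - <<'E'
import plan,numpy as np
u=np.array([.230,.973,0]); c=np.array([634.5,62,0])
plan.to(c-70*u+[0,0,112],-13.3,45,grasp=True)
plan.to(c+[0,0,42],-13.3,45,grasp=True)
E
```

```text
[0.1052, -0.3162, 0.0317] [0.776, 0.147, 0.356] | mm 335 deg 50
[0.1308, -0.3813, 0.1017] [0.776, 0.147, 0.356] | mm 416 deg 50
```

```bash
python3 -m jog '[[[0.1052,-0.3162,0.0317],[0.776,0.147,0.356],85],[[0.1052,-0.3162,0.0317],[0.776,0.147,0.356],85],[[0.1052,-0.3162,0.0317],[0.776,0.147,0.356],85],[[0.1052,-0.3162,0.0317],[0.776,0.147,0.356],85],[[0.1052,-0.3162,0.0317],[0.776,0.147,0.356],85],[[0.1052,-0.3162,0.0317],[0.776,0.147,0.356],85],[[0.1052,-0.3162,0.0317],[0.776,0.147,0.356],85],[[0.1052,-0.3162,0.0317],[0.776,0.147,0.356],85],[[0.1052,-0.3162,0.0317],[0.776,0.147,0.356],85],[[0.1052,-0.3162,0.0317],[0.776,0.147,0.356],85]]'
python3 - <<'E'
import plan,numpy as np
plan.upd([0.1052,-0.3162,0.0317],[0.776,0.147,0.356]); plan.chk()
u=np.array([.230,.973,0]); c=np.array([634.5,62,0])
plan.to(c+[0,0,42],-13.3,45,grasp=True)
from h import *
c=cam("wrist"); cv2.imwrite("pics/w6.png",c["image"][:,:,::-1])
c=cam("scene"); cv2.imwrite("pics/s6.png",c["image"][:,:,::-1])
E
```

```text
time: 13.95
tcp_pos: [621.9, 5.7, 98.6]
tcp_rot: [-0.38, 0.918, -0.108, 0.045]
contact_force: [0.1, 0.1, -0.5]
finger_gap: 72.6
t 13.95 err [ 0.4 -1.3  0.1] rot [-0.1  0.1  0. ] F [ 0.1  0.1 -0.5] gap 72.6 q [0.76, 1.17, -0.9, 1.72, 0.04, 0.51, 0.01] cmd [621.5, 7.0, 98.5]
[-0.0, 0.0, 0.0989] [0.0, 0.0, -0.0] | mm 99 deg 0
```

View pics/w6.png

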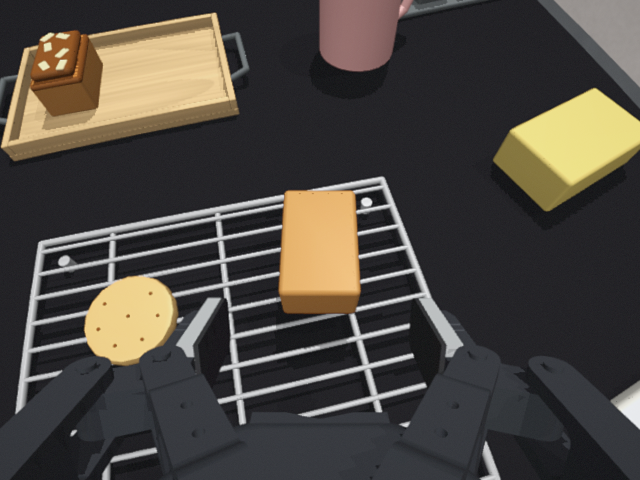

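View pics/s6.png

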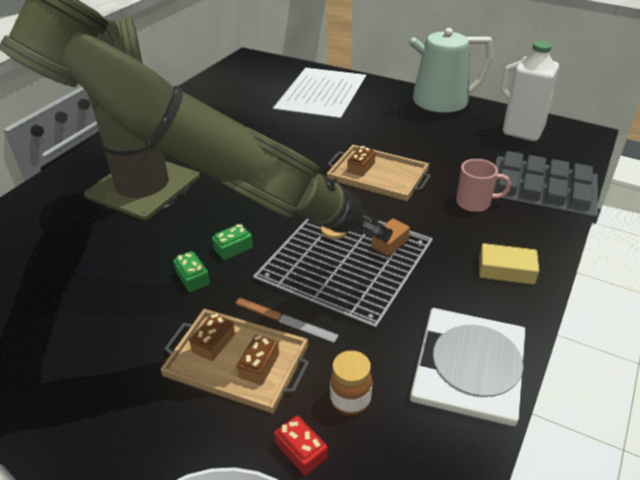

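```bash
python3 -m jog '[[[0,0,0.03],[0,0,0],85],[[0,0,0.065],[0,0,0],85],[[0,0,0.09],[0,0,0],85],[[0,0,0.099],[0,0,0],85],[[0,0,0.099],[0,0,0],85],[[0,0,0.099],[0,0,0],0],[[0,0,0.099],[0,0,0],0],[[0,0,0.099],[0,0,0],0],[[0,0,0.099],[0,0,0],0],[[0,0,0.099],[0,0,0],0],[[0,0,0.099],[0,0,0],0]]'
python3 - <<'E'
import plan,numpy as np
plan.upd([0,0,0.099],[0,0,0]); plan.chk()
plan.to([634.5,62,130],-13.3,45,grasp=True)
plan.to([610,-55,130],0,0,grasp=True)
plan.to([610,-55,130],0,-45,grasp=True)
from h import *
c=cam("wrist"); cv2.imwrite("pics/w7.png",c["image"][:,:,::-1])
E
```

```text
time: 15.42
tcp_pos: [638.5, 74.3, 29.2]
tcp_rot: [-0.38, 0.918, -0.108, 0.045]
contact_force: [-1.3, -4.1, 4.9]
finger_gap: 45.0
t 15.43 err [ 0.9 -0.8  0.7] rot [-0.   0.1 -0. ] F [-1.3 -4.1  4.9] gap 45.0 q [0.63, 1.27, -0.85, 1.72, 0.06, 0.34, -0.01] cmd [637.6, 75.1, 28.5]
[-0.0, -0.0622, -0.0623] [0.0, 0.0, -0.0] | mm 88 deg 0
[0.0031, 0.0357, -0.1524] [-0.782, -0.091, -0.22] | mm 157 deg 47
[0.0062, 0.041, -0.1656] [-1.563, 0.0, -0.258] | mm 171 deg 91
```

View pics/w7.png

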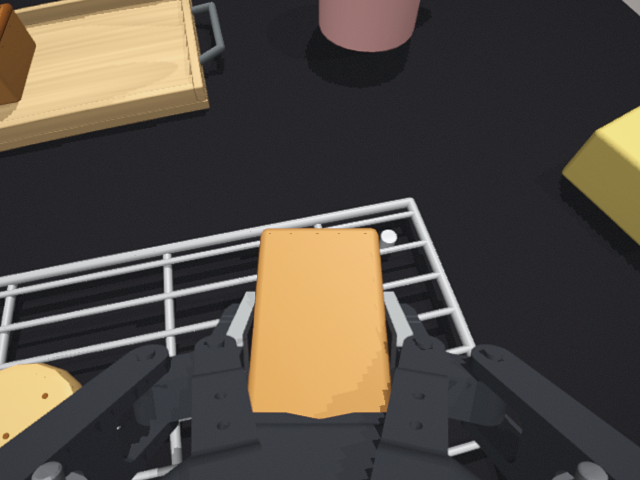

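```bash
python3 -m jog '[[[0,-0.035,-0.035],[0,0,0],0],[[0,-0.062,-0.062],[0,0,0],0],[[0.006,0.041,-0.166],[-1.563,0,-0.258],0],[[0.006,0.041,-0.166],[-1.563,0,-0.258],0],[[0.006,0.041,-0.166],[-1.563,0,-0.258],0],[[0.006,0.041,-0.166],[-1.563,0,-0.258],0],[[0.006,0.041,-0.166],[-1.563,0,-0.258],0],[[0.006,0.041,-0.166],[-1.563,0,-0.258],0],[[0.006,0.041,-0.166],[-1.563,0,-0.258],0],[[0.006,0.041,-0.166],[-1.563,0,-0.258],0],[[0.006,0.041,-0.166],[-1.563,0,-0.258],0],[[0.006,0.041,-0.166],[-1.563,0,-0.258],0],[[0.006,0.041,-0.166],[-1.563,0,-0.258],0],[[0.006,0.041,-0.166],[-1.563,0,-0.258],0]]'
python3 - <<'E'
import plan,numpy as np
plan.upd([0.006,0.041,-0.166],[-1.563,0,-0.258]); plan.chk()
from h import *
c=cam("wrist"); cv2.imwrite("pics/w8.png",c["image"][:,:,::-1])
c=cam("scene"); cv2.imwrite("pics/s8.png",c["image"][:,:,::-1])
E
```

```text
time: 17.23
tcp_pos: [609.8, -70.7, 117.9]
tcp_rot: [0.382, 0.924, -0.002, -0.0]
contact_force: [-0.2, 0.3, -0.9]
finger_gap: 44.9
t 17.23 err [-0. -2.  1.] rot [ 0.  -0.1  0.2] F [-0.2  0.3 -0.9] gap 44.9 q [-0.5, 1.02, 0.31, 1.68, 0.66, 0.85, -0.84] cmd [609.8, -68.7, 116.9]
```

View pics/s8.png

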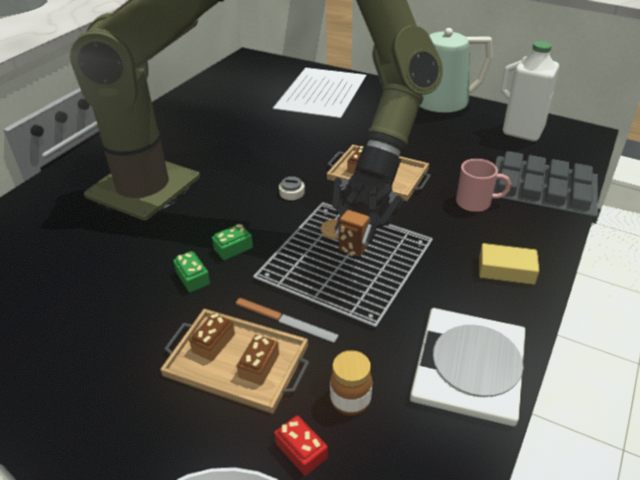

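View pics/w8.png

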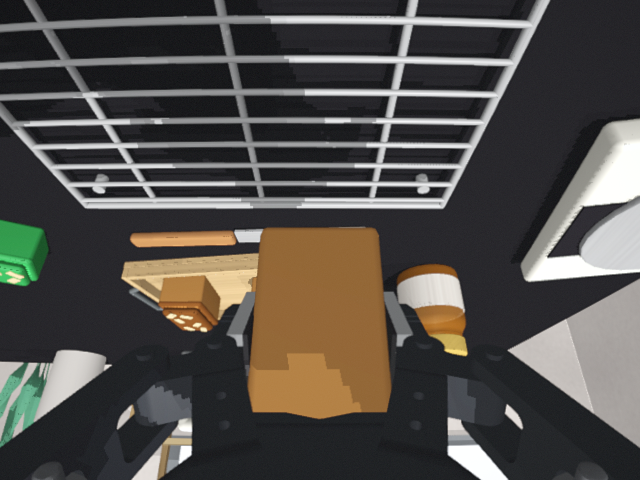

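```bash
python3 -m jog '[[[0,0,0],[0,0,0],0],[[0,-0.03,0.03],[0,0,0],0],[[0,-0.048,0.048],[0,0,0],0],[[0,-0.054,0.054],[0,0,0],0],[[0,-0.0555,0.0555],[0,0,0],0],[[0,-0.0562,0.0562],[0,0,0],0],[[0,-0.0568,0.0568],[0,0,0],0],[[0,-0.0568,0.0568],[0,0,0],0]]'
python3 - <<'E'
import plan,numpy as np
plan.upd([0,-0.0568,0.0568],[0,0,0]); plan.chk()
from h import *
c=cam("wrist"); cv2.imwrite("pics/w9.png",c["image"][:,:,::-1])
c=cam("scene"); cv2.imwrite("pics/s9.png",cv2.resize(c["image"][170:330,240:450,::-1],None,fx=3.7,fy=3.7))
E
```

```text
time: 18.32
tcp_pos: [610.4, -68.9, 38.5]
tcp_rot: [0.383, 0.924, -0.0, 0.001]
contact_force: [-0.1, 2.2, 6.1]
finger_gap: 45.3
t 18.32 err [ 0.6 -0.2  1.9] rot [-0.1  0.1  0.1] F [-0.1  2.2  6.1] gap 45.3 q [-0.51, 1.15, 0.32, 1.67, 0.67, 0.76, -0.93] cmd [609.7, -68.7, 36.6]
```

View pics/s9.png

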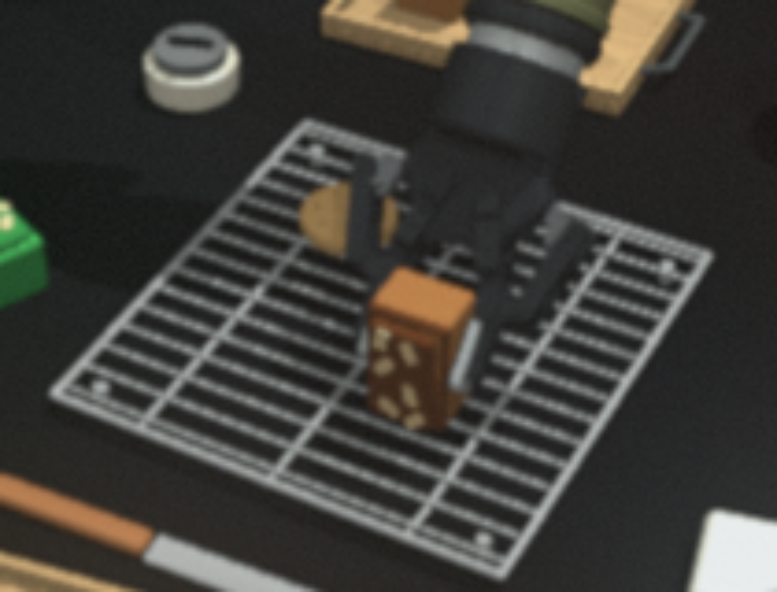

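```bash
python3 - <<'E'
import plan
plan.to([609.7,-30,200],0,-15,grasp=True)
plan.to([609.7,-154,140],0,45,grasp=True)
E
```

```text
[-0.0001, 0.0787, -0.1265] [0.523, 0.0, 0.0] | mm 149 deg 30
[-0.0001, 0.1145, -0.0128] [1.571, 0.0, 0.0] | mm 115 deg 90
```

```bash
python3 -m jog '[[[0,-0.0,0],[0,0,0],85],[[0,0,0],[0,0,0],85],[[0,0,0],[0,0,0],85],[[0,0,0],[0,0,0],85],[[0,0,-0.04],[0,0,0],85],[[0,0,-0.09],[0,0,0],85],[[0,0.079,-0.1265],[0.523,0,0],85],[[0,0.079,-0.1265],[0.523,0,0],85],[[0,0.079,-0.1265],[0.523,0,0],85],[[0,0.1145,-0.0128],[1.571,0,0],85],[[0,0.1145,-0.0128],[1.571,0,0],85],[[0,0.1145,-0.0128],[1.571,0,0],85],[[0,0.1145,-0.0128],[1.571,0,0],85],[[0,0.1145,-0.0128],[1.571,0,0],85],[[0,0.1145,-0.0128],[1.571,0,0],85],[[0,0.1145,-0.0128],[1.571,0,0],85],[[0,0.1145,-0.0128],[1.571,0,0],85],[[0,0.1145,-0.0128],[1.571,0,0],85],[[0,0.1145,-0.0128],[1.571,0,0],85]]'
python3 - <<'E'
import plan,numpy as np
plan.upd([0,0.1145,-0.0128],[1.571,0,0]); plan.chk()
from h import *
c=cam("wrist"); cv2.imwrite("pics/w10.png",c["image"][:,:,::-1])
c=cam("scene"); cv2.imwrite("pics/s10.png",c["image"][:,:,::-1])
c=cam("top"); cv2.imwrite("pics/t10.png",cv2.resize(c["image"][130:320,100:500,::-1],None,fx=2,fy=2))
E
```

```text
time: 20.8
tcp_pos: [610.4, -139.0, 128.2]
tcp_rot: [-0.382, 0.924, 0.002, 0.0]
contact_force: [-0.4, -0.5, 0.2]
finger_gap: 72.5
t 20.8 err [0.6 1.6 1.7] rot [-0.1 -0.1 -0.2] F [-0.4 -0.5  0.2] gap 72.5 q [0.8, 1.14, -0.7, 1.35, -0.11, 1.08, 0.43] cmd [609.8, -140.6, 126.6]
```

View pics/w10.png

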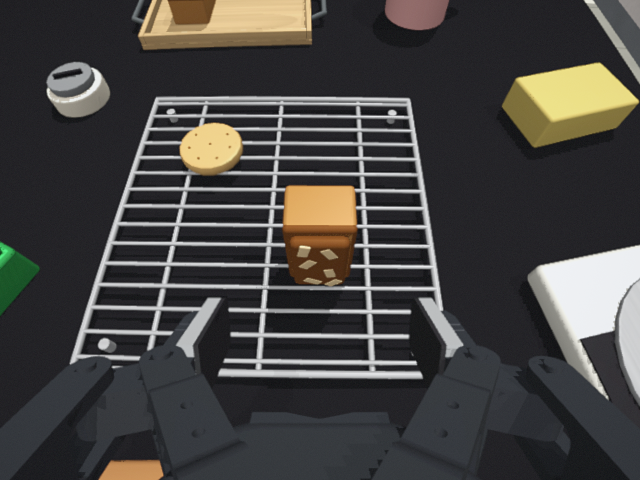

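View pics/s10.png

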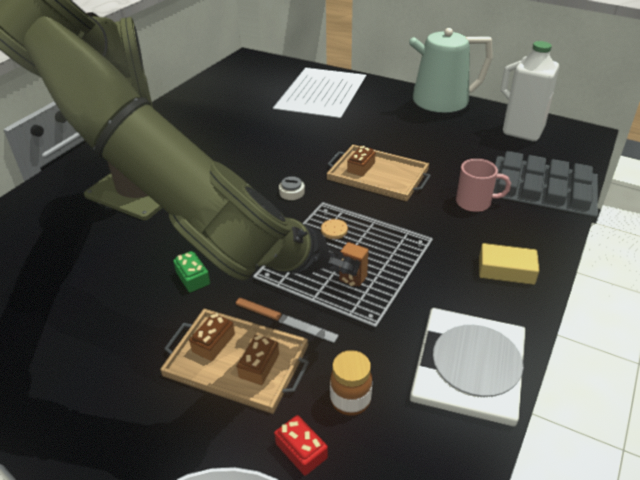

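View pics/t10.png

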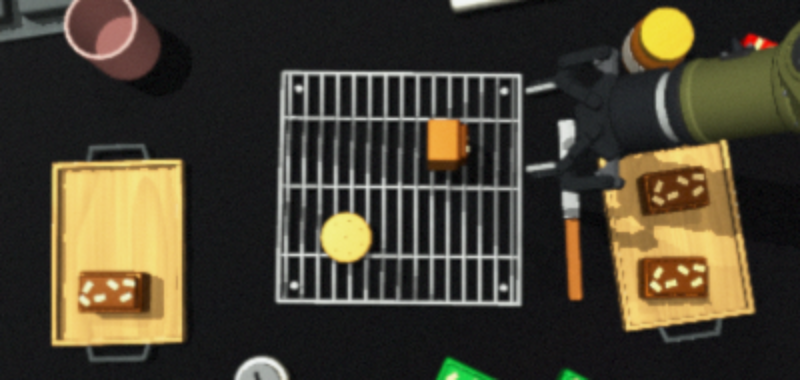

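```bash
python3 - <<'E'
from meas import *
c=cam("top")
for b in blobs(c,(5,150,150),(22,255,255)):
    p=b[:,0].astype(float); m=p.mean(0)
    if 300<m[0]<350 and 180<m[1]<220: print(np.round(m),rect(cast(c,p,86)))
import plan
plan.chk()
plan.to([609.8,-64,50],0,45,grasp=True)
E
```

```text
[322. 200.] [ 6.095e+02 -6.020e+01  4.160e+01  3.680e+01  2.000e-01]
t 21.0 err [0.2 0.3 0.4] rot [-0.1 -0.  -0. ] F [-0.  -0.3 -0.5] gap 72.7 q [0.8, 1.14, -0.7, 1.35, -0.11, 1.08, 0.43] cmd [609.8, -140.6, 126.6]
[0.0001, 0.0, 0.1273] [-0.0, 0.0, -0.0] | mm 127 deg 0
```

```bash
python3 -m jog '[[[0,0.0014,0.04],[0,0,0],85],[[0,0.0014,0.085],[0,0,0],85],[[0,0.0014,0.115],[0,0,0],85],[[0,0.0014,0.126],[0,0,0],85],[[0,0.0014,0.126],[0,0,0],85],[[0,0.0014,0.126],[0,0,0],0],[[0,0.0014,0.126],[0,0,0],0],[[0,0.0014,0.126],[0,0,0],0],[[0,0.0014,0.126],[0,0,0],0],[[0,0.0014,0.126],[0,0,0],0],[[0,0.0014,0.126],[0,0,0],0]]'
python3 - <<'E'
import plan,numpy as np
plan.upd([0,0.0014,0.126],[0,0,0]); plan.chk()
plan.to([609.8,-66,150],0,45,grasp=True)
plan.to([600,-66,150],0,-45,grasp=True)
from h import *
c=cam("wrist"); cv2.imwrite("pics/w11.png",c["image"][:,:,::-1])
E
```

```text
time: 22.38
tcp_pos: [610.9, -53.4, 37.4]
tcp_rot: [-0.383, 0.924, -0.0, 0.001]
contact_force: [0.5, -4.2, 5.4]
finger_gap: 45.1
t 22.38 err [ 1.1 -0.9  0.9] rot [-0.   0.1 -0. ] F [ 0.5 -4.2  5.4] gap 45.1 q [0.71, 1.24, -0.7, 1.49, -0.11, 0.82, 0.43] cmd [609.7, -52.5, 36.5]
[0.0, -0.0707, -0.0708] [-0.0, 0.0, -0.0] | mm 100 deg 0
[-0.0098, -0.0517, -0.0898] [-1.571, 0.0, 0.0] | mm 104 deg 90
```

View pics/w11.png

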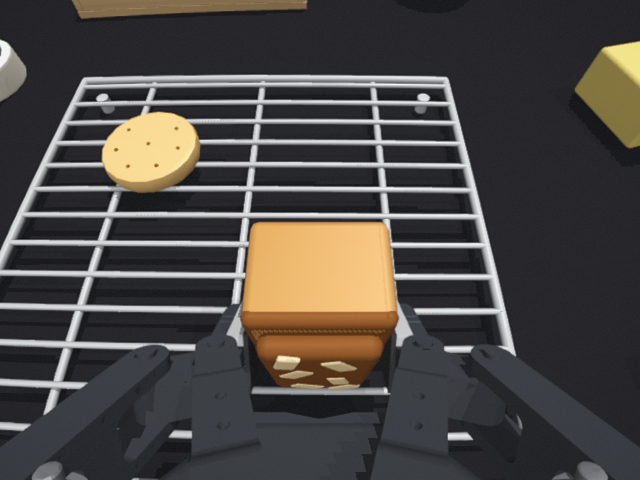

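```bash
python3 -m jog '[[[0,-0.035,-0.035],[0,0,0],0],[[0,-0.07,-0.07],[0,0,0],0],[[-0.01,-0.052,-0.09],[-1.571,0,0],0],[[-0.01,-0.052,-0.09],[-1.571,0,0],0],[[-0.01,-0.052,-0.09],[-1.571,0,0],0],[[-0.01,-0.052,-0.09],[-1.571,0,0],0],[[-0.01,-0.052,-0.09],[-1.571,0,0],0],[[-0.01,-0.052,-0.09],[-1.571,0,0],0],[[-0.01,-0.052,-0.09],[-1.571,0,0],0],[[-0.01,-0.052,-0.09],[-1.571,0,0],0],[[-0.01,-0.052,-0.09],[-1.571,0,0],0],[[-0.01,-0.052,-0.09],[-1.571,0,0],0],[[-0.01,-0.052,-0.09],[-1.571,0,0],0],[[-0.01,-0.052,-0.09],[-1.571,0,0],0]]'
python3 - <<'E'
import plan,numpy as np
plan.upd([-0.01,-0.052,-0.09],[-1.571,0,0]); plan.chk()
plan.to([600,-66,41],0,-45,grasp=True)
from h import *
c=cam("scene"); cv2.imwrite("pics/s12.png",cv2.resize(c["image"][170:330,240:450,::-1],None,fx=3.7,fy=3.7))
E
```

```text
time: 24.18
tcp_pos: [599.7, -81.2, 137.9]
tcp_rot: [0.382, 0.924, -0.002, -0.0]
contact_force: [0.2, 0.3, -1.1]
finger_gap: 45.4
t 24.18 err [-0.1 -1.9  0.9] rot [ 0.  -0.1  0.2] F [ 0.2  0.3 -1.1] gap 45.4 q [-0.55, 1.0, 0.43, 1.72, 0.57, 0.79, -0.75] cmd [599.8, -79.4, 136.9]
[0.0003, -0.0773, 0.0774] [-0.0, 0.0, 0.0] | mm 109 deg 0
```

View pics/s12.png

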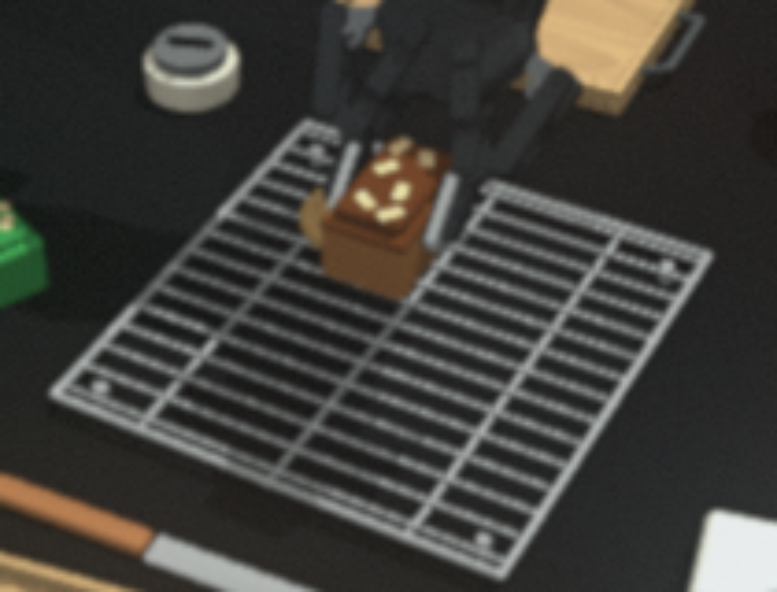

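```bash
python3 -m jog '[[[0,0,0],[0,0,0],0],[[0,-0.03,0.03],[0,0,0],0],[[0,-0.06,0.06],[0,0,0],0],[[0,-0.074,0.074],[0,0,0],0],[[0,-0.0775,0.0775],[0,0,0],0],[[0,-0.0775,0.0775],[0,0,0],0],[[0,-0.0782,0.0782],[0,0,0],0]]'
python3 - <<'E'
import plan,numpy as np
plan.upd([0,-0.0782,0.0782],[0,0,0]); plan.chk()
E
```

```text
time: 25.1
tcp_pos: [599.7, -80.1, 28.7]
tcp_rot: [0.384, 0.923, -0.001, -0.0]
contact_force: [-3.4, 7.0, 13.9]
finger_gap: 45.2
t 25.1 err [-0.  -0.7  2.3] rot [-0.2 -0.   0.1] F [-3.4  7.  13.9] gap 45.2 q [-0.56, 1.19, 0.43, 1.71, 0.58, 0.66, -0.86] cmd [599.7, -79.4, 26.3]
```

```bash
python3 -m jog '[[[0,0.0007,-0.0007],[0,0,0],0],[[0,0.0007,-0.0007],[0,0,0],0]]'; python3 - <<'E'
import plan,numpy as np
plan.upd([0,0.0007,-0.0007],[0,0,0]); plan.chk()
from h import *
c=cam("scene"); cv2.imwrite("pics/s13.png",cv2.resize(c["image"][200:320,280:440,::-1],None,fx=4.5,fy=4.5,interpolation=cv2.INTER_CUBIC))
c=cam("wrist"); cv2.imwrite("pics/w13.png",c["image"][:,:,::-1])
E
```

```text
time: 25.35
tcp_pos: [600.0, -80.0, 28.7]
tcp_rot: [0.383, 0.924, -0.0, 0.0]
contact_force: [-2.9, 2.8, 7.2]
finger_gap: 45.0
t 25.35 err [ 0.3 -0.6  1.4] rot [-0.1 -0.   0.1] F [-2.9  2.8  7.2] gap 45.0 q [-0.56, 1.18, 0.43, 1.71, 0.58, 0.66, -0.86] cmd [599.7, -79.4, 27.3]
```

View pics/s13.png

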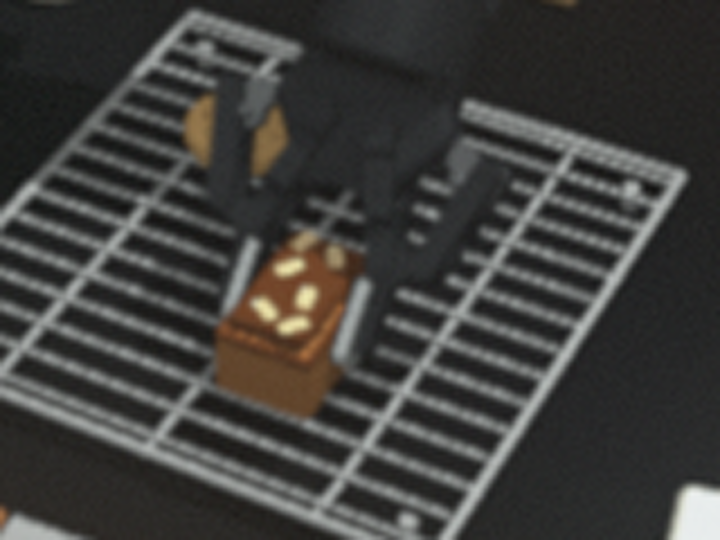

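View pics/w13.png

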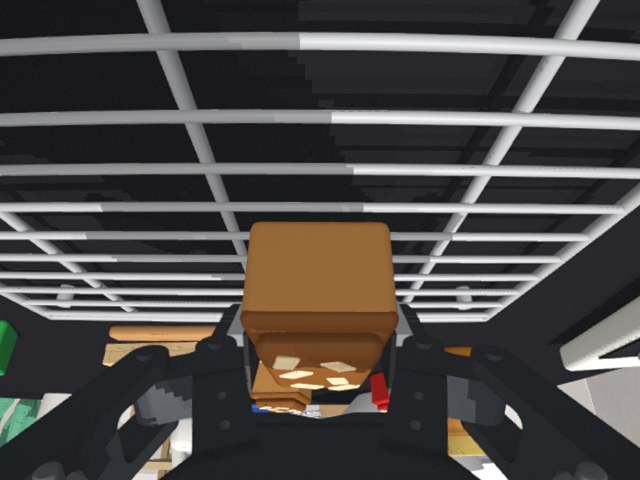

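```bash
python3 - <<'E'
import plan
plan.to([600,-66,120],0)
E
python3 -m jog '[[[0,0,0],[0,0,0],85],[[0,0,0],[0,0,0],85],[[0,0,0],[0,0,0],85],[[0,0,-0.03],[0,0,0],85],[[0,0,-0.08],[0,0,0],85],[[0,0.04,-0.13],[0.3,0,0],85],[[0,0.075,-0.056],[0.785,0,0],85],[[0,0.075,-0.056],[0.785,0,0],85],[[0,0.075,-0.056],[0.785,0,0],85],[[0,0.075,-0.056],[0.785,0,0],85],[[0,0.075,-0.056],[0.785,0,0],85],[[0,0.075,-0.056],[0.785,0,0],85]]'
python3 - <<'E'
import plan,numpy as np
plan.upd([0,0.075,-0.056],[0.785,0,0]); plan.chk()
from h import *
c=cam("wrist"); cv2.imwrite("pics/w14.png",c["image"][:,:,::-1])
E
```

```text
[0.0002, 0.0561, -0.075] [0.785, 0.0, 0.0] | mm 94 deg 45
time: 26.95
tcp_pos: [599.8, -91.2, 119.7]
tcp_rot: [0.0, 1.0, 0.001, -0.0]
contact_force: [-0.5, 0.6, -0.2]
finger_gap: 72.5
t 26.95 err [-0.   1.6 -0.3] rot [-0.  -0.  -0.1] F [-0.5  0.6 -0.2] gap 72.5 q [0.18, 0.81, -0.19, 1.72, 0.23, 0.64, -0.13] cmd [599.8, -92.8, 120.0]
```

View pics/w14.png

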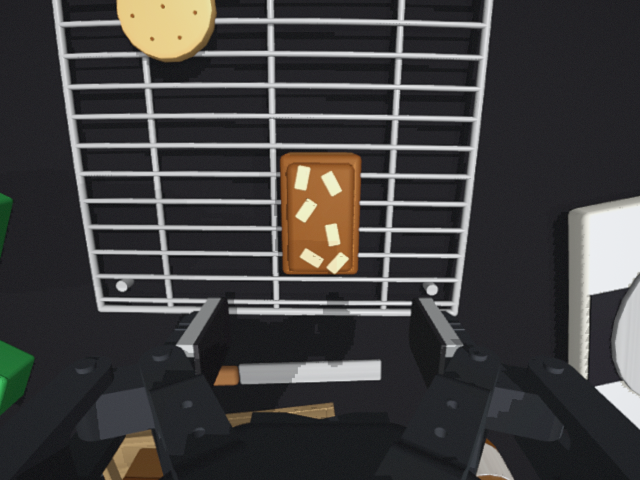

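```bash
python3 -m jog '[[[0,-0.027,0],[0,0,0],85],[[0,-0.027,0.03],[0,0,0],85],[[0,-0.027,0.075],[0,0,0],85],[[0,-0.027,0.1],[0,0,0],85],[[0,-0.027,0.1017],[0,0,0],85],[[0,-0.027,0.1017],[0,0,0],85],[[0,-0.027,0.1017],[0,0,0],0],[[0,-0.027,0.1017],[0,0,0],0],[[0,-0.027,0.1017],[0,0,0],0],[[0,-0.027,0.1017],[0,0,0],0],[[0,-0.027,0.1017],[0,0,0],0],[[0,-0.027,0.1017],[0,0,0],0]]'
python3 - <<'E'
import plan,numpy as np
plan.upd([0,-0.027,0.1017],[0,0,0]); plan.chk()
plan.to([537,316.5,130],2)
E
```

```text
time: 28.5
tcp_pos: [601.0, -65.8, 19.7]
tcp_rot: [0.0, 1.0, -0.0, 0.001]
contact_force: [-0.7, -0.0, 6.6]
finger_gap: 45.1
t 28.5 err [ 1.2 -0.   1.5] rot [-0.   0.2  0. ] F [-0.7 -0.   6.6] gap 45.1 q [0.11, 0.96, -0.13, 1.76, 0.26, 0.44, -0.21] cmd [599.7, -65.8, 18.2]
[-0.0628, -0.3823, -0.1118] [0.0, 0.0, -0.035] | mm 403 deg 2
```

```bash
python3 -m jog '[[[0,0,-0.05],[0,0,0],0],[[0,0,-0.11],[0,0,0],0],[[-0.063,-0.382,-0.112],[0,0,-0.035],0],[[-0.063,-0.382,-0.112],[0,0,-0.035],0],[[-0.063,-0.382,-0.112],[0,0,-0.035],0],[[-0.063,-0.382,-0.112],[0,0,-0.035],0],[[-0.063,-0.382,-0.112],[0,0,-0.035],0],[[-0.063,-0.382,-0.112],[0,0,-0.035],0],[[-0.063,-0.382,-0.112],[0,0,-0.035],0],[[-0.063,-0.382,-0.112],[0,0,-0.035],0],[[-0.063,-0.382,-0.112],[0,0,-0.035],0]]'
python3 - <<'E'
import plan
plan.upd([-0.063,-0.382,-0.112],[0,0,-.035]); plan.chk()
from h import *
c=cam("wrist"); cv2.imwrite("pics/w15.png",c["image"][:,:,::-1])
E
```

```text
time: 29.88
tcp_pos: [537.7, 313.1, 130.1]
tcp_rot: [0.001, 1.0, 0.016, -0.0]
contact_force: [0.2, 0.2, -0.2]
finger_gap: 45.0
t 29.88 err [ 1.  -3.1 -0.1] rot [-0.1  0.   0.2] F [ 0.2  0.2 -0.2] gap 45.0 q [-0.54, 0.81, -0.11, 1.66, 0.13, 0.68, -0.69] cmd [536.8, 316.2, 130.2]
```

View pics/w15.png

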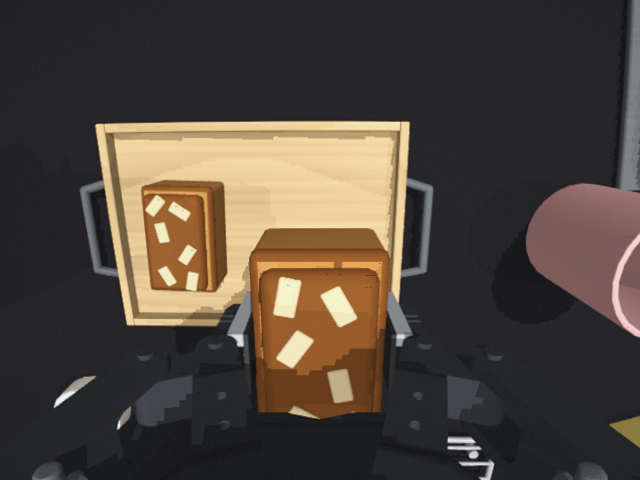

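```bash
python3 -m jog '[[[0,0,0],[0,0,0],0],[[0,0,0.05],[0,0,0],0],[[0,0,0.09],[0,0,0],0],[[0,0,0.11],[0,0,0],0],[[0,0,0.116],[0,0,0],0],[[0,0,0.118],[0,0,0],0],[[0,0,0.119],[0,0,0],0],[[0,0,0.12],[0,0,0],0],[[0,0,0.12],[0,0,0],0]]'
python3 - <<'E'
import plan
plan.upd([0,0,0.12],[0,0,0]); plan.chk()
from h import *
c=cam("wrist"); cv2.imwrite("pics/w16.png",c["image"][:,:,::-1])
E
```

```text
time: 31.05
tcp_pos: [537.6, 316.6, 11.7]
tcp_rot: [-0.0, 1.0, 0.017, 0.001]
contact_force: [0.1, -0.2, 4.2]
finger_gap: 45.2
t 31.05 err [0.9 0.5 1.6] rot [0.1 0.1 0. ] F [ 0.1 -0.2  4.2] gap 45.2 q [-0.56, 0.99, -0.08, 1.7, 0.16, 0.46, -0.71] cmd [536.7, 316.2, 10.2]
```

View pics/w16.png

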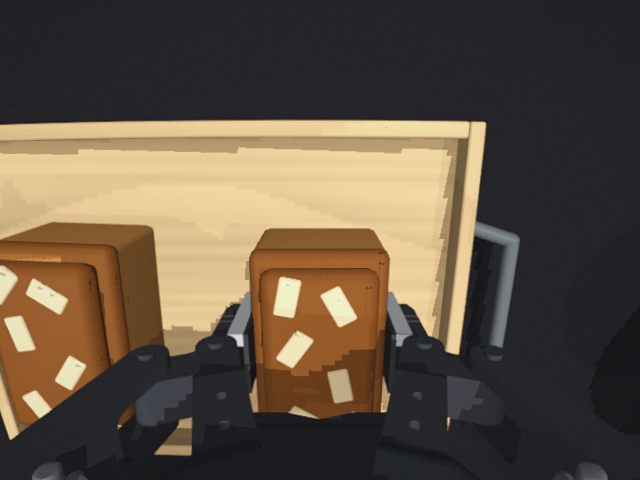

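Seated with 4 N of contact and room on both sides of the fingers. Next I release it, rise and move clear.

```bash
python3 -m jog '[[[0,0,0],[0,0,0],66],[[0,0,0],[0,0,0],66],[[0,0,0],[0,0,0],66],[[0,0,-0.03],[0,0,0],66],[[0,0,-0.08],[0,0,0],66],[[0,0,-0.14],[0,0,0],66],[[0,0,-0.2],[0,0,0],66],[[-0.05,0.2,-0.22],[0,0,0],66],[[-0.05,0.2,-0.22],[0,0,0],66],[[-0.05,0.2,-0.22],[0,0,0],66],[[-0.05,0.2,-0.22],[0,0,0],66],[[-0.05,0.2,-0.22],[0,0,0],66],[[-0.05,0.2,-0.22],[0,0,0],66]]'
python3 - <<'E'
import plan
plan.upd([-.05,.2,-0.22],[0,0,0]); plan.chk()
from h import *
c=cam("scene"); cv2.imwrite("pics/s17.png",c["image"][:,:,::-1])
c=cam("top"); cv2.imwrite("pics/t17.png",cv2.resize(c["image"][130:350,100:500,::-1],None,fx=2,fy=2))
E
```

```text
time: 32.72
tcp_pos: [494.4, 117.0, 230.2]
tcp_rot: [-0.001, 1.0, 0.019, 0.0]
contact_force: [-0.1, 0.3, 0.7]
finger_gap: 56.2
t 32.73 err [ 0.5  2.4 -0.1] rot [ 0.1  0.  -0.2] F [-0.1  0.3  0.7] gap 56.2 q [-0.22, 0.54, -0.16, 1.92, 0.13, 0.7, -0.42] cmd [493.8, 114.6, 230.2]
```

View pics/s17.png

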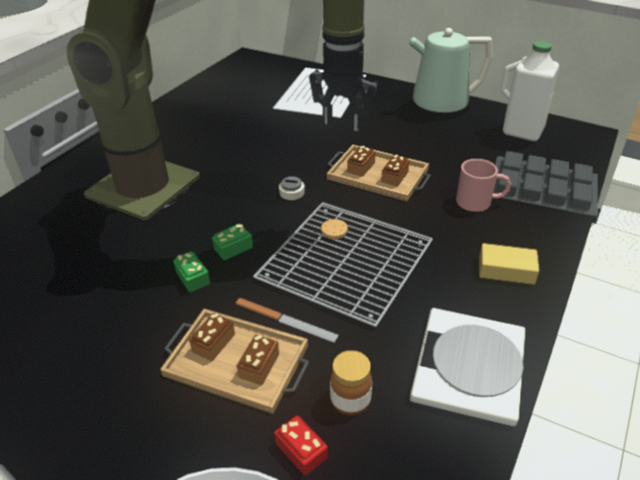

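View pics/t17.png

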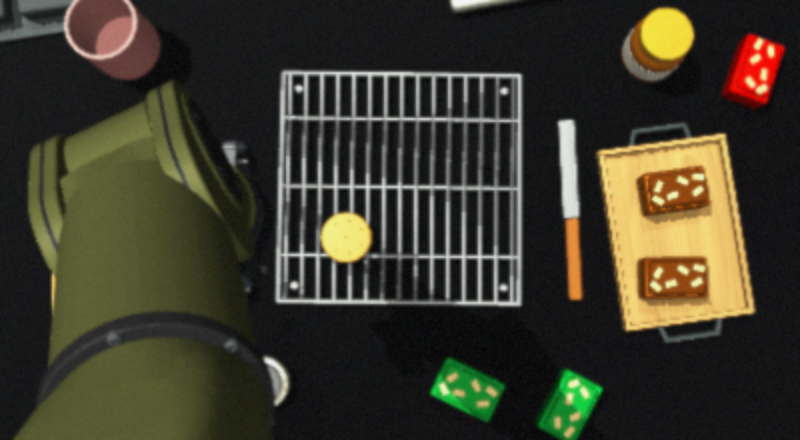

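Both trays hold two loaves with the almonds up. In the scene view they are at (360,158) and (396,170) on tray 2, and at (212,335) and (258,357) on tray 1. The biscuit, knife, timer, mug and jar haven't moved, and the arm is clear of everything, so I'm handing in.

```bash
python3 -c "
from workcell import ctrl
print(ctrl.hand_in())"
```

```text
the job is handed in; nothing more can be done
None
```

The job is done and handed in: both trays now hold two loaves, all with the almonds on top. It took about 33 s of the 72 s allowed.

- **Order:** The far upright loaf on the rack went to the empty tray 2. The near upright one went to tray 1. The upside-down one was then turned over and went to tray 2.
- **Turning the upside-down loaf:** I stood it on an end on the rack, gripped it again from the other side and made the second quarter turn there. Then I picked it up from above and placed it.
- **Setting down:** Every loaf was lowered until it touched before I let go. The force readings I took at those moments peaked at about 18 N at the wrist.
- **Last checks:** The scene view shows two loaves, almonds up, on each tray. Only the biscuit is left on the rack, nothing else looks moved, and the arm is clear of everything. In the last top view the arm covered tray 2, so that tray was checked from the scene view and the wrist picture taken just before release.
- **One slip:** On one hover move I swapped two shift values, which put the gripper about 27 mm to the side. It was in free air and touched nothing, and I corrected it before going down.

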